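Put the needle holder away under the divider flap of the suture case

TASK

Put the gold-ringed needle holder away in the suture case: lift the pale blue divider flap by its lip up to its stop, take the needle holder from the rest on the table and lay it gently in the empty saddle holder in the lower tier, flat in its notches with its rings towards the lip like the scissors beside it, then close the flap fully again. Ease the flap and do not force it; leave the scissors, the tweezers, the pad, the glass and the carton where they are.

Things in the scene. Friction and masses are not known exactly. Their poses are not given: they have to be found in the camera images.
- case: White plastic case, fixed, 190 x 250 x 58 mm (x, y, z), walls 4 mm, rim 58 mm high, covered by the flap. Origin under its centre; x points from the front (lip side) to the hinge side, y along the hinge. In its lower tier stand two teal saddle holders, 50 mm either side of the middle, the instruments in them running along x.
- flap (a joint): Angle of the pale blue divider flap, rad: 0 closed (level, on the rim), 1.0 at its stop, where it still leans over the hinge half of the case, so an upright gripper over the holders would strike it. May start slightly ajar. The hinge is stiff: the flap stays wherever it is left and must be pressed shut; 1 to 3 N at the lip moves it.
- hinge (a point): Middle of the flap's hinge axis, fixed to the case, 98 mm in +x from its centre and 60 mm above the table; axes as the case's. The axis runs along y, in the flap's middle plane; the lip rises and then swings to +x. Packets and a strap are fixed on the flap's top from 15 to 110 mm from the hinge, up to 8 mm above its middle plane; from there to the lip the top is bare.
- flap_lip (a point): Middle of the lower front edge of the flap's pull lip; moves with the flap. The lip is 130 mm wide (y), 4 mm thick; its edge is 209 mm from the hinge axis and juts 16 mm beyond the case's front wall with nothing under it, so a fingertip pointing forward and down can hook under it. Axes: the flap's own (x from lip to hinge, z out of its top).
- nh_mid (a point): Centre of the needle holder: steel, 160 mm long, 8 mm thick, 50 to 85 g, gold rings. x to the jaws, z up. Its parallel shanks (x = -27 to 33 mm) are together 13.4 mm wide; box joint 15 mm wide at x = 36; jaws 8 mm wide; rings at x = -53 to -80, 54 mm wide over both. It starts on the rest, 40 mm above the table, clear below between the rest's cheeks.
- nh_jaws (a point): A point near the tip of the needle holder's jaws, 78 mm in +x from its centre.
- berth (a point): Where the needle holder's centre belongs, with its axes (x to the hinge: jaws to the hinge, rings to the lip): in the empty holder, 48 mm above the table. Two cheeks 8 mm thick at x = 58 and -40 mm, with notches 13 and 21 mm wide between sloped guides; seats 4 mm below this point. Between the cheeks it is free 41 mm down; case wall 71 mm to one side, scissors 100 mm to the other.
- scissors_mid (a point): Centre of the steel scissors with dark rings that already lie in the other saddle holder, 100 mm from the empty one: 160 mm long, 54 mm wide over the rings, 8 mm thick; x to the blades.
- rest: Grey instrument rest, fixed, base 120 x 150 x 6 mm, with cheeks 8 mm thick at x = 50 and -40 mm and notches at y = 40 and -40 mm, seats 36 mm and guides 46 mm high. Origin under its centre; x is the direction in which the instruments on it point. The needle holder lies in one notch, the tweezers in the other.
- tweezers: Steel tweezers, 145 mm long, 13 mm wide, 8 mm thick; origin under their middle. They stay on the rest.
- tumbler: Drinking glass, 68 mm wide, 125 mm tall; origin under its centre.
- pad: Skin-coloured stitching practice pad in a red tray, 150 x 110 x 17 mm; origin under its centre.
- packet_box: White and green carton, 110 x 75 x 50 mm; origin under its centre.
Mind the look-alikes: they are no part of the job. Of the things like the part that bears nh_mid, leave any that is green; of the rest the smaller one is meant.

How it is judged:
By the outcome, as a careful person would: the job done as asked, in the order asked, and still so for the second after the job is handed in, with the robot touching nothing.
It also fails if it takes over 64 s, if anything falls off the work surface, if the arm or the gripper's body presses on something with over 40 N, if the wrist force passes 120 N, or if a joint passes its speed limit or range.

ROBOT

A 7-joint arm with a two-finger parallel gripper is mounted at the origin on the work surface. World frame = base frame: x ahead of the robot, y to its left, z up, the work surface at z = 0. Lengths are in m, angles in rad, forces in N, time in s.
With the tool pointing down it reaches from about 0.35 to 0.9 m from the base axis. Payload 7.2 kg.
Tool frame: the origin (TCP) lies on the front face of the gripper's body, between the roots of the fingers; the fingertips stand 80 mm ahead of it and the grasp point (between the pads) lies arm.grasp_offset ahead of it (arm.grasp_offset is the distance from the TCP to the grasp point, in m); z points along the fingers, y is the direction in which the jaws open and shut (so a half turn about z gives the same grasp; the last joint's range is limited). The gripper opens to 88 mm and grips with 3 to 60 N. Pads are 20 mm wide; open, the fingers measure 115 mm over their backs; the gripper's body (75 mm by 178 mm) begins 61 mm behind the grasp point.
Start: joints at [-1.362, 0.411, -0.013, 1.596, 0.006, 1.134, -0.082], TCP at [0.171, 0.601, 0.303] pointing down, gripper open.
Joint ranges: [-2.95, 2.95], [-0.29, 1.99], [-1.47, 1.44], [0.14, 2.54], [-1.03, 4.17], [0.13, 1.85], [-2.86, 2.86]. Speed limits (rad/s): [2.39, 2.39, 3.01, 3.01, 3.14, 3.14, 3.14].

INTERFACE

Orientations are given as a rotation vector (axis times angle).
In Python, from workcell import monitor, imaging, workorder, arm gives the robot as it stands.
- The arm moves only by the shell command python3 -m inch 'ROWS' [OPENING] [FORCE]. ROWS is JSON, a list of rows, each an object with "slide": the shift along the world's x, y, z in mm, a list of three; "spin": the turn about the world's z in degrees. In form: [{"slide": [tx, ty, tz], "spin": spin}, ...]. A call has 1 to 8 rows; each row is the pose to reach, as a shift and turn from the pose measured when the call began; what a row does not reach only later rows make up. A row lasts 1/10 s, in which the tool goes at most 50 mm and 8.59 degrees, less where a joint would pass 70% of its speed; a pose out of reach is approached as far as the arm can. A call with a gripper value outside its range is refused whole. OPENING is the gripper's target within -1 to 1 (fully open at 1, half-way at 0, shut at -1), set as the call begins (- or left out, the last holds). The fingers move at their own pace and stop on an object; FORCE is the grip in N (left out, the last holds). Time passes only in rows, so rows that repeat a pose let the fingers close. It gives the time, the measured TCP pose, the force and the opening at its end, in the units of the state.
- monitor.get_obs(): the state, without advancing time (a new reading comes with each control period).
- imaging.grab_frame(name): name is "side" or "top" or "wrist"; returns a dict with "color" (400x640x3 uint8, red, green, blue), "range_z" (400x640 float32, m along the optical axis (not along the pixel's ray), 0 where there is no reading), "fx", "fy", "cx", "cy" (pixels), "dist_coeffs" ([k1, k2, p1, p2, k3] as OpenCV has them; the pictures are not rectified), "T" (4x4, takes a point from camera to world coordinates). Camera axes: x right, y up, looking along -z (the intrinsics and any distortion apply to the point x, -y, -z); pixel columns grow to the right and rows downward; lengths in m; the calibration is good to about 2 mm. A picture is of the moment at which its call begins.
- workorder.sign_off(): hands the job in, once; it reports no verdict.
The state is a dict: "time": time; "qpos": joint angles; "joint_vel": joint speeds; "joint_efforts": joint torques, N m; "eef_pos": TCP position; "tool_rot": TCP orientation; "force": force on the tool from outside, world axes, zero at the start; "wrist_torque": the same for the moment, N m; "width": finger opening in m.
Only numpy, scipy, OpenCV 4.12 (cv2) and the standard library are available. Lean on these libraries where they do the work, as an engineer would, in place of code of your own. Each camera call takes 0.05 s, during which the arm holds its last target.

## Working session

There is one attempt and no reset: what is moved stays moved. The work goes in short steps, Python scripts to look and compute and a shell command to move; the robot and the scene stay as the last step left them, time stands still between calls to the robot, and variables do not carry over. Pictures are saved under pics/ and viewed, and the job is handed in when it is done.

```bash
ls; mkdir -p pics; cat > h.py <<'E'
import numpy as np,cv2
from workcell import monitor,imaging,workorder,arm
from scipy.spatial.transform import Rotation as R
def save(n,fn,crop=None,s=1):
    f=imaging.grab_frame(n); im=f["color"][...,::-1].copy()
    np.save('pics/'+fn+'.npy',f,allow_pickle=True)
    if crop: a,b,c,d=crop; im=im[b:d,a:c]
    im=cv2.resize(im,None,fx=s,fy=s); cv2.imwrite('pics/'+fn+'.png',im); return f
def load(fn): return np.load('pics/'+fn+'.npy',allow_pickle=True).item()
def ray(f,uv):
    K=np.array([[f['fx'],0,f['cx']],[0,f['fy'],f['cy']],[0,0,1.]])
    p=cv2.undistortPoints(np.array(uv,float).reshape(-1,1,2),K,np.array(f['dist_coeffs'],float)).reshape(-1,2)
    d=np.c_[p[:,0],-p[:,1],-np.ones(len(p))]
    return f['T'][:3,3],d@f['T'][:3,:3].T
def onz(f,uv,z):
    o,d=ray(f,uv); return o+d*((z-o[2])/d[:,2])[:,None]
def depth(f,uv):
    o,d=ray(f,uv); uv=np.array(uv,int).reshape(-1,2); return o+d*f['range_z'][uv[:,1],uv[:,0]][:,None]
def proj(f,P):
    K=np.array([[f['fx'],0,f['cx']],[0,f['fy'],f['cy']],[0,0,1.]])
    q=(np.array(P).reshape(-1,3)-f['T'][:3,3])@f['T'][:3,:3]; q=q*[1,-1,-1]
    return cv2.projectPoints(q,np.zeros(3),np.zeros(3),K,np.array(f['dist_coeffs'],float))[0].reshape(-1,2)
def st():
    o=monitor.get_obs(); r=R.from_rotvec(o['tool_rot']).as_matrix()
    print('t',o['time'],'p',np.round(o['eef_pos'],4),'z',np.round(r[:,2],3),'y',np.round(r[:,1],3),'F',np.round(o['force'],1),'w',round(o['width'],4)); return o
E
python3 - <<'E'
from h import *
print(arm.grasp_offset); st()
save('top','t0');save('side','s0')
E
```

```text
pics
0.0613
t 0.0 p [0.1707 0.6008 0.3018] z [-0.    -0.002 -1.   ] y [ 0.273  0.962 -0.002] F [-0.6  0.6  0.2] w 0.088
```

View pics/t0.png

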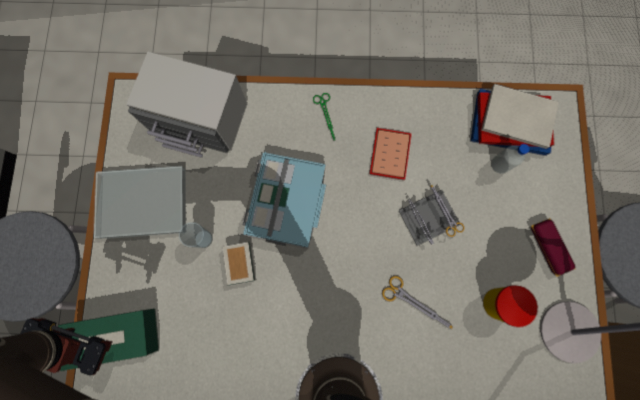

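View pics/s0.png

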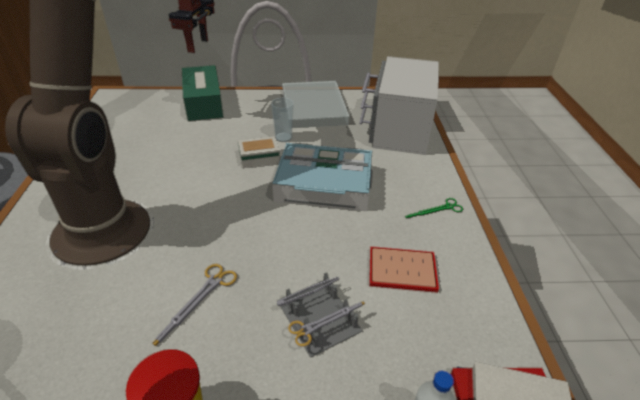

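```bash
python3 - <<'E'
from h import *
f=load('t0');print(f['T'].round(3),f['fx'],f['dist_coeffs'])
g=load('s0')
im=f['color'][...,::-1]
a=cv2.resize(im[165:260,380:480],None,fx=6,fy=6,interpolation=cv2.INTER_CUBIC)
b=cv2.resize(im[140:255,235:335],None,fx=5,fy=5,interpolation=cv2.INTER_CUBIC)
cv2.imwrite('pics/a.png',a);cv2.imwrite('pics/b.png',b)
c=cv2.resize(g['color'][...,::-1][130:220,260:390],None,fx=6,fy=6,interpolation=cv2.INTER_CUBIC);cv2.imwrite('pics/c.png',c)
for n,F,uv in[('robot',f,(340,385)),('nh',f,(445,210)),('case',f,(285,200)),('lipmid',f,(312,200)),('big',f,(415,300)),('green',f,(325,115)),('lipside',g,(325,190))]: print(n,depth(F,uv).round(3))
E
```

```text
[[ 0.029  0.98  -0.197  0.317]
 [-1.     0.028 -0.008  0.059]
 [-0.003  0.198  0.98   1.257]
 [ 0.     0.     0.     1.   ]] 418.2361282370304 [-0.00227265  0.          0.          0.          0.        ]
robot [[0.067 0.005 0.142]]
nh [[ 0.537 -0.3    0.04 ]]
case [[0.548 0.171 0.07 ]]
lipmid [[0.55  0.093 0.067]]
big [[ 0.275 -0.214  0.01 ]]
green [[0.836 0.062 0.012]]
lipside [[0.549 0.064 0.068]]
```

View pics/a.png

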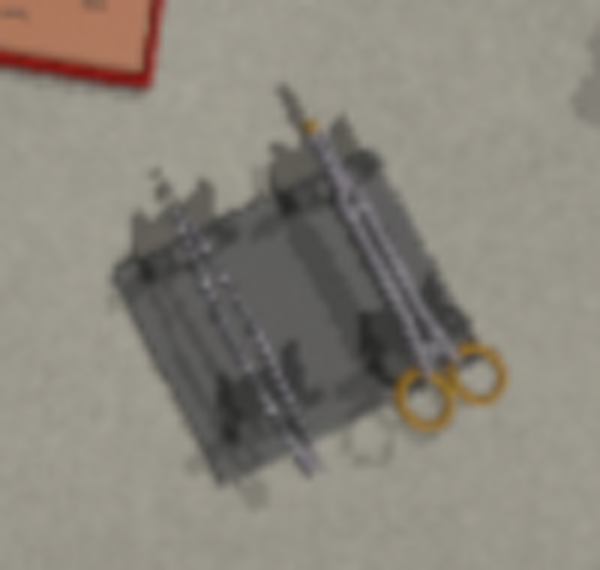

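View pics/b.png

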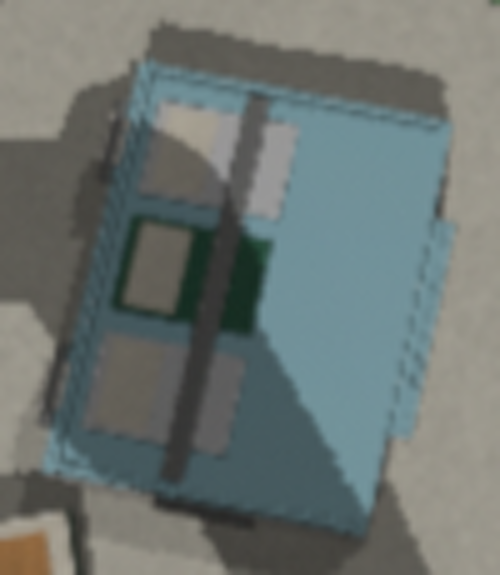

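View pics/c.png

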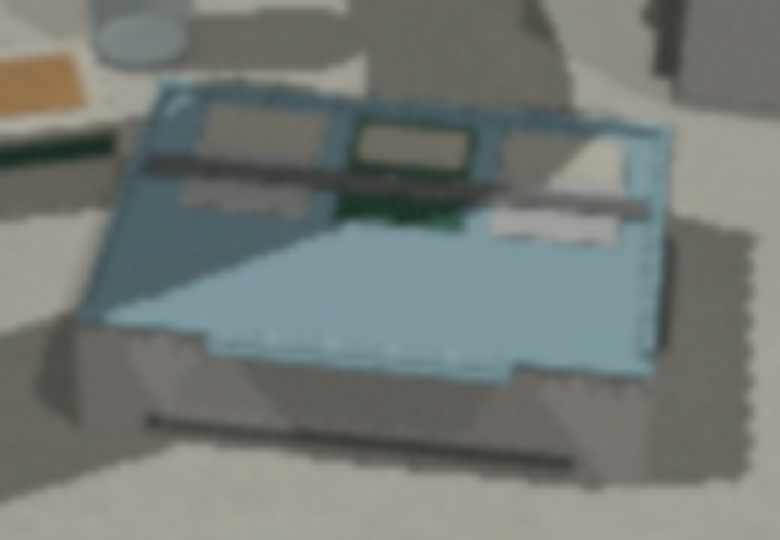

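```bash
python3 - <<'E'
from h import *
save('wrist','w0')
f=load('t0');g=load('s0')
# flap plane fit by blue mask, top
for n,F in(('t',f),('s',g)):
    hsv=cv2.cvtColor(F['color'],cv2.COLOR_RGB2HSV)
    m=((hsv[...,0]>88)&(hsv[...,0]<110)&(hsv[...,1]>50)&(F['range_z']>0)).astype(np.uint8)
    k,l,s,c=cv2.connectedComponentsWithStats(m); i=1+np.argmax(s[1:,4]); print(n,s[i],c[i])
    v,u=np.nonzero(l==i); P=depth(F,np.c_[u,v]); P=P[(P[:,2]>.04)&(P[:,2]<.1)]
    A=np.c_[P[:,:2],np.ones(len(P))]; w=np.linalg.lstsq(A,P[:,2],rcond=None)[0]
    for _ in range(3):
        r=P[:,2]-A@w; k=abs(r)<.003; w=np.linalg.lstsq(A[k],P[k,2],rcond=None)[0]
    print(w,k.sum(),len(P)); 
    print(cv2.minAreaRect((P[k][:,:2]*1000).astype(np.float32)), P[:,2].min(),P[:,2].max())
hsv=cv2.cvtColor(f['color'],cv2.COLOR_RGB2HSV)
m=((hsv[...,0]>12)&(hsv[...,0]<28)&(hsv[...,1]>130)).astype(np.uint8)
k,l,s,c=cv2.connectedComponentsWithStats(m)
for i in range(1,k):
    if s[i,4]>4: print(s[i],c[i].round(1),onz(f,c[i],.04).round(4))
E
```

```text
t [ 244  153   81   94 3666] [292.50818331 201.72449536]
[-0.00353517 -0.02131915  0.07076731] 2659 3666
((551.198486328125, 166.3014373779297), (201.34046936035156, 247.4930419921875), 79.94483184814453) 0.056041428753835554 0.07897472847451903
s [ 274  144   97   49 2396] [322.56803005 173.91360601]
[-0.00464003 -0.02462112  0.07178663] 2191 2396
((552.8251953125, 161.21165466308594), (201.9686737060547, 245.80796813964844), 80.505126953125) 0.059193030867386254 0.07621224357679268
[ 95  73  42  99 742] [108.4 114.2] [[0.8088 0.7334 0.04  ]]
[ 237   76  257   12 1462] [363.8  81.6] [[ 0.9396 -0.0572  0.04  ]]
[ 496   83  111  243 2012] [581.3 184.8] [[ 0.6246 -0.7087  0.04  ]]
[ 74 176  21 146 831] [ 85.1 261.7] [[0.3556 0.7422 0.04  ]]
[457 222   6   3   7] [459.3 223. ] [[ 0.4991 -0.3405  0.04  ]]
[531 225   3   5  11] [532.3 226.7] [[ 0.4941 -0.5535  0.04  ]]
[446 227   4   5  10] [447.  228.7] [[ 0.4812 -0.304   0.04  ]]
[452 226  10   6  19] [455.6 229.3] [[ 0.4803 -0.329   0.04  ]]
[228 247  19  32 457] [237.2 262.9] [[0.365  0.3029 0.04  ]]
[555 274   4   2   6] [556.5 274.5] [[ 0.3582 -0.613   0.04  ]]
[382 276  21  25 124] [391.9 287.7] [[ 0.3079 -0.1422  0.04  ]]
[483 288  20  33 343] [491.5 302.5] [[ 0.2748 -0.4231  0.04  ]]
[ 49 323   6   9  18] [ 51.3 326.4] [[0.1738 0.8123 0.04  ]]
[609 323   5   2   8] [610.8 323.6] [[ 0.2268 -0.7536  0.04  ]]
[ 602  331   38   69 2406] [621.6 365. ] [[ 0.1179 -0.7718  0.04  ]]
[ 66 369   9  19 130] [ 69.8 377.8] [[0.0408 0.7403 0.04  ]]
```

View pics/w0.png

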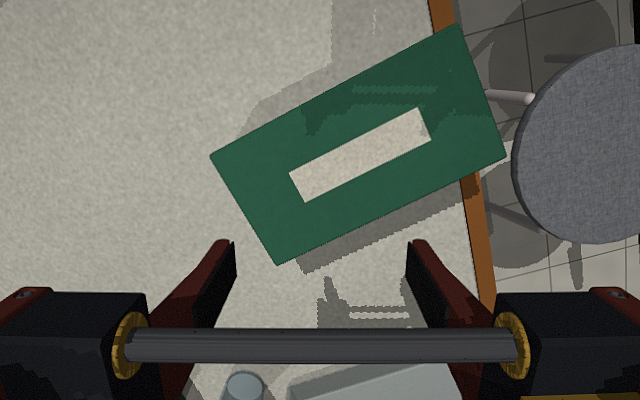

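```bash
python3 -m inch '[{"slide":[-30,0,50],"spin":-8.5},{"slide":[-60,0,100],"spin":-17},{"slide":[-63,0,150],"spin":-25.5},{"slide":[-63,0,200],"spin":-34},{"slide":[-63,0,250],"spin":-42.5},{"slide":[-63,0,300],"spin":-51},{"slide":[-63,0,350],"spin":-59.5},{"slide":[-63,0,400],"spin":-68}]'; python3 -c "
from h import *
o=st();print(np.round(o['qpos'],3))"
```

```text
time: 0.95
eef_pos: [0.1057, 0.5928, 0.6618]
tool_rot: [-2.087, -2.312, -0.063]
force: [-0.3, -0.1, -0.6]
width: 0.0879
t 0.95 p [0.1057 0.5928 0.6618] z [ 0.007  0.047 -0.999] y [0.995 0.102 0.012] F [-0.3 -0.1 -0.6] w 0.0879
[-1.683  0.303  0.332  0.955 -0.104  1.85  -1.296]
```

```bash
python3 -m inch '[{"slide":[0,20,50],"spin":-8},{"slide":[0,40,100],"spin":-16},{"slide":[0,60,150],"spin":-16},{"slide":[0,60,150],"spin":-16}]'; python3 -c "
from h import *
o=st();print(np.round(o['qpos'],3))"
```

```text
time: 1.35
eef_pos: [0.0821, 0.5768, 0.75]
tool_rot: [-2.297, -1.907, -0.257]
force: [-2.3, 0.9, 1.7]
width: 0.0876
t 1.35 p [0.0821 0.5768 0.75  ] z [ 0.039  0.219 -0.975] y [ 0.983 -0.183 -0.002] F [-2.3  0.9  1.7] w 0.0876
[-2.037  0.26   0.817  0.875 -0.229  1.852 -1.533]
```

```bash
python3 -m inch '[{"slide":[0,20,30],"spin":0},{"slide":[0,40,60],"spin":0},{"slide":[0,40,60],"spin":0}]'; python3 -c "
from h import *
o=st();print(np.round(o['qpos'],4))"
```

```text
time: 1.65
eef_pos: [0.0766, 0.6038, 0.7707]
tool_rot: [-2.256, -1.888, -0.31]
force: [-0.2, 0.6, -0.2]
width: 0.0875
t 1.65 p [0.0766 0.6038 0.7707] z [ 0.042  0.272 -0.961] y [ 0.984 -0.175 -0.006] F [-0.2  0.6 -0.2] w 0.0875
[-1.7687  0.2812  0.4029  0.7473 -0.1198  1.8521 -1.6221]
```

```bash
python3 -m inch '[{"slide":[0,20,40],"spin":0},{"slide":[0,50,80],"spin":0},{"slide":[0,50,80],"spin":0}]'; python3 -c "
from h import *
o=st();print(np.round(o['qpos'],4))"
```

```text
time: 1.95
eef_pos: [0.0759, 0.6287, 0.79]
tool_rot: [-2.223, -1.856, -0.369]
force: [-0.6, 0.1, -0.1]
width: 0.0877
t 1.95 p [0.0759 0.6287 0.79  ] z [ 0.05   0.326 -0.944] y [ 0.984 -0.177 -0.009] F [-0.6  0.1 -0.1] w 0.0877
[-1.7305  0.3291  0.3776  0.6402 -0.1336  1.8525 -1.6304]
```

```bash
python3 -m inch '[{"slide":[5,20,40],"spin":0},{"slide":[5,50,90],"spin":0},{"slide":[5,60,100],"spin":0}]'; python3 -c "
from h import *
o=st();print(np.round(o['qpos'],4))"
```

```text
time: 2.25
eef_pos: [0.0793, 0.6486, 0.809]
tool_rot: [-2.189, -1.824, -0.426]
force: [-0.2, -0.1, -0.9]
width: 0.0881
t 2.25 p [0.0793 0.6486 0.809 ] z [ 0.058  0.38  -0.923] y [ 0.984 -0.178 -0.011] F [-0.2 -0.1 -0.9] w 0.0881
[-1.703   0.3723  0.384   0.5401 -0.1619  1.8527 -1.6285]
```

```bash
python3 -m inch '[{"slide":[25,-30,-30],"spin":0},{"slide":[50,-60,-60],"spin":0},{"slide":[75,-90,-90],"spin":0},{"slide":[100,-120,-120],"spin":0},{"slide":[125,-150,-150],"spin":0},{"slide":[150,-180,-180],"spin":0},{"slide":[175,-210,-210],"spin":0},{"slide":[200,-240,-240],"spin":0}]'; python3 -c "
from h import *
o=st();print(np.round(o['qpos'],4))"
```

```text
time: 3.05
eef_pos: [0.2784, 0.4086, 0.5694]
tool_rot: [-2.191, -1.823, -0.424]
force: [0.6, 0.7, -0.3]
width: 0.0877
t 3.05 p [0.2784 0.4086 0.5694] z [ 0.057  0.379 -0.924] y [ 0.984 -0.179 -0.013] F [ 0.6  0.7 -0.3] w 0.0877
[-1.5944 -0.1637  0.5201  1.6725 -0.056   1.2419 -1.2395]
```

```bash
python3 -m inch '[{"slide":[20,-40,-20],"spin":0},{"slide":[40,-80,-40],"spin":0},{"slide":[60,-120,-60],"spin":0},{"slide":[80,-160,-80],"spin":0},{"slide":[100,-200,-100],"spin":0},{"slide":[120,-240,-120],"spin":0},{"slide":[140,-280,-140],"spin":0},{"slide":[160,-320,-160],"spin":0}]' -0.2 && python3 -m inch '[{"slide":[20,-40,-20],"spin":0},{"slide":[40,-80,-40],"spin":0},{"slide":[60,-120,-60],"spin":0},{"slide":[80,-160,-90],"spin":0},{"slide":[80,-190,-120],"spin":0},{"slide":[80,-190,-150],"spin":0}]'; python3 -c "
from h import *
o=st();print(np.round(o['qpos'],4))
save('wrist','w1');save('top','t1');save('side','s1')"
```

```text
time: 3.85
eef_pos: [0.4382, 0.0855, 0.408]
tool_rot: [-2.192, -1.819, -0.424]
force: [0.5, 1.4, 0.2]
width: 0.0348
time: 4.45
eef_pos: [0.4284, -0.0529, 0.3412]
tool_rot: [-2.223, -1.83, -0.446]
force: [0.4, -0.9, -1.0]
width: 0.0352
t 4.45 p [ 0.4284 -0.0529  0.3412] z [ 0.089  0.362 -0.928] y [ 0.981 -0.196  0.018] F [ 0.4 -0.9 -1. ] w 0.0352
[-1.3491 -0.2934  1.4411  2.0613 -0.0992  1.0636 -0.0528]
```

View pics/w1.png

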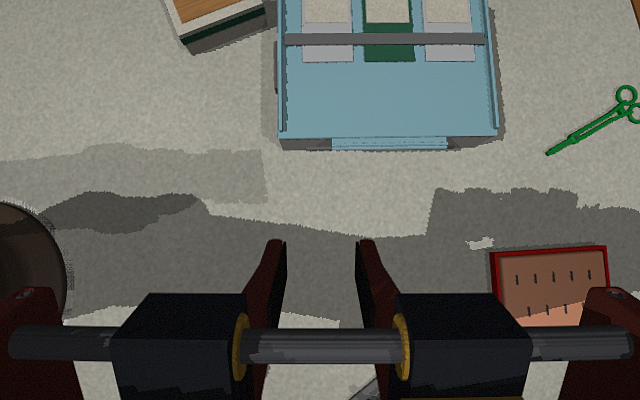

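View pics/s1.png

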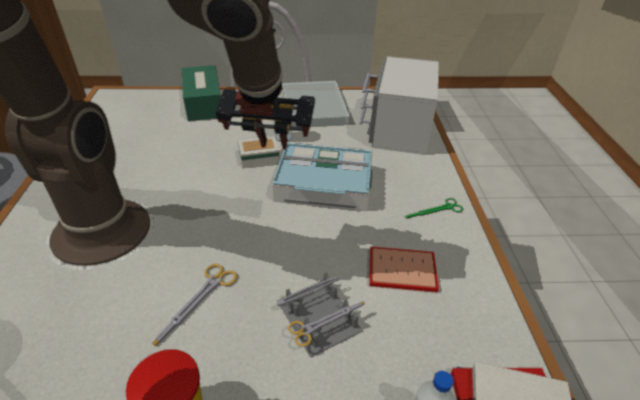

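```bash
python3 -m inch '[{"slide":[40,0,0],"spin":0},{"slide":[80,0,0],"spin":0},{"slide":[120,0,0],"spin":0},{"slide":[120,0,0],"spin":0}]' ; python3 -c "
from h import *
o=st();print(np.round(o['qpos'],4))"
```

```text
time: 5.0
eef_pos: [0.467, -0.0294, 0.3761]
tool_rot: [-2.255, -1.842, -0.475]
force: [-0.5, -0.1, 0.6]
width: 0.0355
t 5.0 p [ 0.467  -0.0294  0.3761] z [ 0.125  0.345 -0.93 ] y [ 0.976 -0.209  0.054] F [-0.5 -0.1  0.6] w 0.0355
[-1.4419 -0.2923  1.4402  1.9724 -0.0723  1.0813 -0.1595]
```

```bash
cat > kin.py <<'E'
from h import *
from scipy.optimize import least_squares
import itertools
S=[([-1.362,.411,-.013,1.596,.006,1.134,-.082],[.1707,.6008,.3018],None),
([-1.683,.303,.332,.955,-.104,1.85,-1.296],[.1057,.5928,.6618],[-2.087,-2.312,-.063]),
([-2.037,.26,.817,.875,-.229,1.852,-1.533],[.0821,.5768,.75],[-2.297,-1.907,-.257]),
([-1.7687,.2812,.4029,.7473,-.1198,1.8521,-1.6221],[.0766,.6038,.7707],[-2.256,-1.888,-.31]),
([-1.7305,.3291,.3776,.6402,-.1336,1.8525,-1.6304],[.0759,.6287,.79],[-2.223,-1.856,-.369]),
([-1.703,.3723,.384,.5401,-.1619,1.8527,-1.6285],[.0793,.6486,.809],[-2.189,-1.824,-.426]),
([-1.5944,-.1637,.5201,1.6725,-.056,1.2419,-1.2395],[.2784,.4086,.5694],[-2.191,-1.823,-.424]),
([-1.3491,-.2934,1.4411,2.0613,-.0992,1.0636,-.0528],[.4284,-.0529,.3412],[-2.223,-1.83,-.446]),
([-1.4419,-.2923,1.4402,1.9724,-.0723,1.0813,-.1595],[.467,-.0294,.3761],[-2.255,-1.842,-.475])]
def T(R_=np.eye(3),t=(0,0,0)):
    M=np.eye(4);M[:3,:3]=R_;M[:3,3]=t;return M
rz=lambda a:T(R.from_euler('z',a).as_matrix()); ry=lambda a:T(R.from_euler('y',a).as_matrix())
def fk(p,s,q):
    c1,h,a1,L1,a,a2,L2,b,L3,c7,c3,c5=p
    return rz(s[0]*q[0]+c1)@T(t=(a1,0,h))@ry(q[1])@T(t=(a,0,L1))@rz(s[1]*q[2]+c3)@ry(q[3])@T(t=(a2,0,L2))@rz(s[2]*q[4]+c5)@ry(q[5])@T(t=(b,0,L3))@rz(s[3]*q[6]+c7)
def res(p,s):
    r=[]
    for q,x,w in S:
        M=fk(p,s,q); r+=list(M[:3,3]-x)
        if w is not None: r+=list(.3*(M[:3,:3]-R.from_rotvec(w).as_matrix()).ravel())
    return np.array(r)
if __name__=='__main__':
    best=[]
    for s in itertools.product([1,-1],repeat=4):
      for c1 in(0,3.14,1.57,-1.57):
        for c7 in(0,1.57,3.14,-1.57):
          p0=[c1,.35,0,.4,0,0,.4,0,.2,c7,0,0]
          o=least_squares(res,p0,args=(s,),max_nfev=60); best.append((o.cost,s,o.x))
    best.sort(key=lambda t:t[0])
    for b in best[:3]: print(b[0],b[1],b[2].round(4))
    np.save('kin.npy',np.array(best[0][2])); np.save('kins.npy',np.array(best[0][1]))
    print(np.abs(res(best[0][2],best[0][1])).max())
E
python3 kin.py
```

```text
0.00040431185666718443 (-1, -1, -1, -1) [-0.0644  0.3172  0.0016  0.4967 -0.0083 -0.0034  0.4512 -0.0243  0.2865
  1.5008 -0.0104  0.015 ]
0.0004043118566672125 (-1, -1, -1, -1) [-0.0644  0.3172  0.0016  0.4967 -0.0083 -0.0034  0.4512 -0.0243  0.2865
  1.5008 -0.0104  0.015 ]
0.00040431185666723154 (-1, -1, -1, -1) [-0.0644  0.3172  0.0016  0.4967 -0.0083 -0.0034  0.4512 -0.0243  0.2865
  1.5008 -0.0104  0.015 ]
0.011196059320544738
```

```bash
cat > ik.py <<'E'
from kin import *
p=np.load('kin.npy');s=np.load('kins.npy')
lo=np.array([-2.95,-.29,-1.47,.14,-1.03,.13,-2.86])+.03;hi=np.array([2.95,1.99,1.44,2.54,4.17,1.85,2.86])-.03
def Rt(yaw,al):
    zt=np.array([np.cos(yaw)*np.sin(al),np.sin(yaw)*np.sin(al),-np.cos(al)]); y=np.array([np.sin(yaw),-np.cos(yaw),0]); return np.c_[np.cross(y,zt),y,zt]
def ik(x,Rm,q0,reg=1e-3):
    q0=np.clip(q0,lo+1e-3,hi-1e-3)
    f=lambda q:np.r_[fk(p,s,q)[:3,3]-x,.3*(fk(p,s,q)[:3,:3]-Rm).ravel(),reg*(q-q0)]
    o=least_squares(f,q0,bounds=(lo,hi)); return o.x,np.linalg.norm(f(o.x)[:3])
E
python3 - <<'E'
from ik import *
d=np.deg2rad
for nm,tip,yaw in[('lip',(.534,.05,.06),80),('lipup',(.55,.15,.25),80),('berthgrasp',(.6,.16,.05),80),('nh',(.53,-.3,.04),27)]:
  for al in(0,22.6):
    Rm=Rt(d(yaw),d(al)); x=np.array(tip)-.08*Rm[:,2]
    for q0 in([0,.4,0,1.6,0,1.1,0],[-.5,.4,.5,1.6,0,1.1,0],[.5,.4,-.5,1.6,0,1.1,0]):
        q,e=ik(x,Rm,q0); print(nm,al,q.round(2),round(e,4))
E
```

```text
lip 0 [-0.19  0.46  0.02  1.97 -0.01  0.71 -0.32] 0.0
lip 0 [-0.5   0.49  0.4   1.97 -0.27  0.74 -0.1 ] 0.0
lip 0 [ 0.12  0.48 -0.35  1.97  0.25  0.73 -0.53] 0.0
lip 22.6 [ 0.24  0.48 -0.19  2.02 -0.49  0.69  0.3 ] 0.0
lip 22.6 [-0.14  0.49  0.27  2.02 -0.75  0.81  0.51] 0.0
lip 22.6 [ 0.56  0.54 -0.57  2.03 -0.18  0.63  0.04] 0.0
lipup 0 [-0.27  0.28 -0.08  1.71  0.04  1.15 -0.53] 0.0
lipup 0 [-0.69  0.3   0.43  1.71 -0.12  1.16 -0.4 ] 0.0
lipup 0 [ 0.11  0.32 -0.55  1.71  0.19  1.16 -0.66] 0.0
lipup 22.6 [-0.02  0.23 -0.1   1.85 -0.42  1.02 -0.07] 0.0
lipup 22.6 [-0.45  0.24  0.4   1.85 -0.54  1.07  0.04] 0.0
lipup 22.6 [ 0.42  0.26 -0.61  1.85 -0.27  0.98 -0.19] 0.0
berthgrasp 0 [-0.35  0.6   0.02  1.76 -0.01  0.79 -0.49] 0.0
berthgrasp 0 [-0.61  0.63  0.36  1.75 -0.28  0.81 -0.27] 0.0
berthgrasp 0 [-0.09  0.62 -0.31  1.75  0.26  0.81 -0.69] 0.0
berthgrasp 22.6 [ 0.06  0.59 -0.24  1.88 -0.43  0.64  0.05] 0.0
berthgrasp 22.6 [-0.26  0.58  0.17  1.88 -0.74  0.75  0.28] 0.0
berthgrasp 22.6 [ 0.29  0.64 -0.53  1.89 -0.13  0.59 -0.19] 0.0
nh 0 [ 0.22  0.62  0.29  1.79 -0.23  0.77 -0.46] 0.0
nh 0 [-0.    0.68  0.59  1.79 -0.49  0.83 -0.26] 0.0
nh 0 [ 0.48  0.6  -0.05  1.79  0.04  0.75 -0.68] 0.0
nh 22.6 [ 0.61  0.56  0.04  1.96 -0.72  0.6   0.15] 0.0
nh 22.6 [ 0.27  0.6   0.46  1.95 -1.    0.76  0.35] 0.0
nh 22.6 [ 0.91  0.58 -0.33  1.97 -0.39  0.5  -0.11] 0.0
```

```bash
python3 -m inch '[{"slide":[-20,45,5],"spin":0},{"slide":[-40,90,10],"spin":0},{"slide":[-60,135,20],"spin":0},{"slide":[-80,180,30],"spin":0},{"slide":[-100,225,40],"spin":0},{"slide":[-120,270,50],"spin":0},{"slide":[-140,315,60],"spin":0},{"slide":[-160,360,70],"spin":0}]' && python3 -m inch '[{"slide":[-20,40,5],"spin":0},{"slide":[-40,80,10],"spin":0},{"slide":[-60,120,20],"spin":0},{"slide":[-80,160,30],"spin":0},{"slide":[-100,200,40],"spin":0},{"slide":[-120,240,50],"spin":0},{"slide":[-120,280,50],"spin":0},{"slide":[-120,300,50],"spin":0}]' ; python3 -c "
from h import *
o=st();print(np.round(o['qpos'],4))"
```

```text
time: 5.8
eef_pos: [0.3082, 0.3265, 0.4452]
tool_rot: [-2.255, -1.841, -0.475]
force: [1.3, 0.3, 0.4]
width: 0.0355
time: 6.6
eef_pos: [0.1863, 0.6294, 0.494]
tool_rot: [-2.252, -1.845, -0.472]
force: [-0.1, -0.2, -1.1]
width: 0.0351
t 6.6 p [0.1863 0.6294 0.494 ] z [ 0.123  0.344 -0.931] y [ 0.977 -0.206  0.053] F [-0.1 -0.2 -1.1] w 0.0351
[-1.3746  0.1949 -0.0071  1.4948  0.0646  1.0829 -1.5989]
```

```bash
python3 -m inch '[{"slide":[47,-16,0],"spin":-4.3},{"slide":[92,-35,0],"spin":-8.6},{"slide":[136,-58,0],"spin":-12.9},{"slide":[178,-83,0],"spin":-17.2},{"slide":[218,-112,0],"spin":-21.5},{"slide":[255,-144,0],"spin":-25.8},{"slide":[290,-179,0],"spin":-30.1},{"slide":[323,-216,0],"spin":-34.4}]' ; python3 -c "
from h import *
o=st();print(np.round(o['qpos'],4))
x=o['eef_pos'];r=np.hypot(*x[:2]);a=np.arctan2(x[1],x[0])
for k in range(1,10):
  b=a-np.deg2rad(4.3)*k; print(np.round([(r*np.cos(b)-x[0])*1000,(r*np.sin(b)-x[1])*1000,-4.3*k],1))"
```

```text
time: 7.4
eef_pos: [0.5104, 0.4121, 0.4935]
tool_rot: [-2.784, -1.128, -0.55]
force: [0.4, 0.0, 0.4]
width: 0.0352
t 7.4 p [0.5104 0.4121 0.4935] z [ 0.295  0.213 -0.931] y [ 0.688 -0.724  0.053] F [0.4 0.  0.4] w 0.0352
[-0.9969  0.1901  0.2695  1.5106 -0.0089  1.0773 -1.5398]
[ 29.5 -39.4  -4.3]
[ 55.9 -81.   -8.6]
[  79.1 -124.4  -12.9]
[  99.  -169.4  -17.2]
[ 115.5 -215.7  -21.5]
[ 128.5 -263.2  -25.8]
[ 137.8 -311.6  -30.1]
[ 143.6 -360.4  -34.4]
[ 145.6 -409.6  -38.7]
```

```bash
python3 -m inch '[{"slide":[35,28,-15],"spin":0},{"slide":[70,56,-30],"spin":0},{"slide":[105,85,-45],"spin":0}]' ; python3 -c "
from h import *
o=st();print(np.round(o['qpos'],4))
x=o['eef_pos'];r=np.hypot(*x[:2]);a=np.arctan2(x[1],x[0])
for k in range(1,17):
  b=a-np.deg2rad(3.5)*k; print(np.round([(r*np.cos(b)-x[0])*1000,(r*np.sin(b)-x[1])*1000,-3.5*k],1))"
```

```text
time: 7.7
eef_pos: [0.6166, 0.4977, 0.448]
tool_rot: [-2.784, -1.127, -0.55]
force: [-0.5, -0.2, 1.1]
width: 0.0348
t 7.7 p [0.6166 0.4977 0.448 ] z [ 0.295  0.213 -0.931] y [ 0.688 -0.724  0.052] F [-0.5 -0.2  1.1] w 0.0348
[-0.9258  0.4705  0.2745  1.236  -0.1075  1.0791 -1.4716]
[ 29.2 -38.6  -3.5]
[ 56.1 -78.9  -7. ]
[  80.4 -120.7  -10.5]
[ 102.1 -164.   -14. ]
[ 121.1 -208.5  -17.5]
[ 137.4 -254.   -21. ]
[ 150.9 -300.5  -24.5]
[ 161.5 -347.8  -28. ]
[ 169.2 -395.5  -31.5]
[ 173.9 -443.7  -35. ]
[ 175.7 -492.1  -38.5]
[ 174.6 -540.4  -42. ]
[ 170.5 -588.7  -45.5]
[ 163.5 -636.6  -49. ]
[ 153.6 -683.9  -52.5]
[ 140.8 -730.6  -56. ]
```

```bash
python3 -m inch '[{"slide":[29,-39,0],"spin":-3.5},{"slide":[56,-79,0],"spin":-7},{"slide":[80,-121,0],"spin":-10.5},{"slide":[102,-164,0],"spin":-14},{"slide":[121,-208,0],"spin":-17.5},{"slide":[137,-254,0],"spin":-21},{"slide":[151,-300,0],"spin":-24.5},{"slide":[161,-348,0],"spin":-28}]' && python3 -m inch '[{"slide":[8,-48,0],"spin":-3.5},{"slide":[12,-96,0],"spin":-7},{"slide":[14,-144,0],"spin":-10.5},{"slide":[13,-193,0],"spin":-14},{"slide":[9,-241,0],"spin":-17.5}]'; python3 -c "
from h import *
o=st();print(np.round(o['qpos'],4))"
```

```text
time: 8.5
eef_pos: [0.7781, 0.1484, 0.4471]
tool_rot: [3.056, 0.429, 0.579]
force: [-0.5, -0.2, 0.3]
width: 0.0352
time: 9.0
eef_pos: [0.7869, -0.0942, 0.4462]
tool_rot: [3.031, -0.043, 0.559]
force: [0.5, 0.0, 0.4]
width: 0.0351
t 9.0 p [ 0.7869 -0.0942  0.4462] z [ 0.356 -0.063 -0.933] y [-0.038 -0.998  0.053] F [0.5 0.  0.4] w 0.0351
[-0.2741  0.4968  0.5223  1.2482 -0.2608  1.0886 -1.3714]
```

```bash
python3 -m inch '[{"slide":[-20,0,-10],"spin":8.5},{"slide":[-40,0,-20],"spin":17},{"slide":[-60,0,-30],"spin":25.5},{"slide":[-80,0,-40],"spin":34},{"slide":[-100,0,-50],"spin":42.5},{"slide":[-120,0,-60],"spin":51},{"slide":[-140,0,-70],"spin":59.5},{"slide":[-160,0,-80],"spin":68}]' ; python3 -c "
from h import *
o=st();print(np.round(o['qpos'],4))"
```

```text
time: 9.8
eef_pos: [0.6259, -0.0943, 0.3655]
tool_rot: [-2.459, -1.618, -0.498]
force: [0.1, -1.4, 0.5]
width: 0.035
t 9.8 p [ 0.6259 -0.0943  0.3655] z [ 0.189  0.308 -0.932] y [ 0.913 -0.404  0.052] F [ 0.1 -1.4  0.5] w 0.035
[ 0.104   0.3353  0.1591  1.6084 -0.4505  1.1287  0.0252]
```

```bash
python3 -m inch '[{"slide":[-35,10,-20],"spin":7},{"slide":[-70,20,-40],"spin":14},{"slide":[-100,30,-60],"spin":20},{"slide":[-100,30,-60],"spin":20}]' ; python3 - <<'E'
from h import *
o=st();print(np.round(o['qpos'],4))
f=save('wrist','w2')
hsv=cv2.cvtColor(f['color'],cv2.COLOR_RGB2HSV)
m=((hsv[...,0]>88)&(hsv[...,0]<110)&(hsv[...,1]>50)&(f['range_z']>0)).astype(np.uint8)
k,l,s,c=cv2.connectedComponentsWithStats(m); i=1+np.argmax(s[1:,4]); print(s[i],c[i])
v,u=np.nonzero(l==i); P=depth(f,np.c_[u,v]); P=P[(P[:,2]>.04)&(P[:,2]<.1)]
A=np.c_[P[:,:2],np.ones(len(P))]; w=np.linalg.lstsq(A,P[:,2],rcond=None)[0]
for _ in range(3):
    r=P[:,2]-A@w; k=abs(r)<.003; w=np.linalg.lstsq(A[k],P[k,2],rcond=None)[0]
print(w,k.sum(),len(P)); print(cv2.minAreaRect((P[k][:,:2]*1000).astype(np.float32)))
# lip extremes along -x_case
for yaw in(79,80,81):
    d=np.array([np.cos(np.deg2rad(yaw)),np.sin(np.deg2rad(yaw))]); e=np.array([d[1],-d[0]])  # e = -y case
    a=P[:,:2]@d;b=P[:,:2]@e
    lip=P[a<np.percentile(a,.5)+.003]; print(yaw,a.min(),a.max(),b.min(),b.max(),(lip[:,:2]@e).min(),(lip[:,:2]@e).max(),lip[:,2].mean())
E
```

```text
time: 10.2
eef_pos: [0.5221, -0.0632, 0.3028]
tool_rot: [-2.099, -1.987, -0.436]
force: [-0.3, -0.4, -0.2]
width: 0.0351
t 10.2 p [ 0.5221 -0.0632  0.3028] z [ 0.065  0.356 -0.932] y [ 0.997 -0.063  0.045] F [-0.3 -0.4 -0.2] w 0.0351
[ 0.1548  0.2657  0.0797  1.8551 -0.4448  1.0852  0.3999]
[  193     0   257   152 24675] [321.7156231   86.59311044]
[-0.00507797 -0.02731189  0.07175744] 23340 24634
((546.1815795898438, 146.12060546875), (172.53268432617188, 248.16575622558594), 81.617431640625)
79 0.16156839267094694 0.3394562315376364 0.3868818021794327 0.6355526913007008 0.4467632273178742 0.5760218656844314 0.0673961719626335
80 0.15372345453369893 0.3284543937358726 0.3901489712822656 0.6386042048681567 0.450414883420036 0.5788786450244242 0.06734335804378991
81 0.14419032117680053 0.3173525055439678 0.39316293301223865 0.6428989744767015 0.4530823887690519 0.5815443456413906 0.06734562569871341
```

View pics/w2.png

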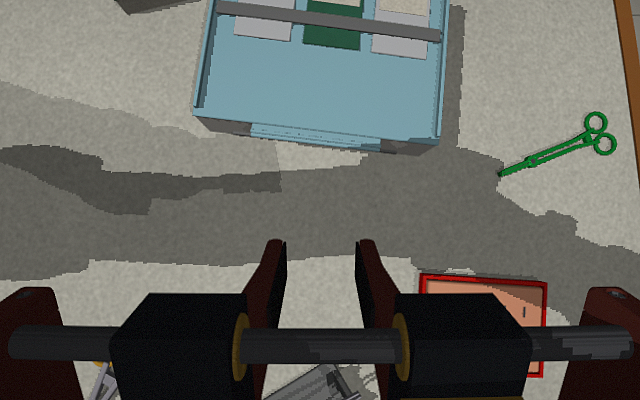

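```bash
python3 - <<'E'
from h import *
f=load('w2')
hsv=cv2.cvtColor(f['color'],cv2.COLOR_RGB2HSV)
m=((hsv[...,0]>88)&(hsv[...,0]<110)&(hsv[...,1]>50)&(f['range_z']>0)).astype(np.uint8)
k,l,s,c=cv2.connectedComponentsWithStats(m); i=1+np.argmax(s[1:,4]); M=l==i
pts=[]
for u in range(258,376,3):
    v=np.nonzero(M[:,u])[0].max(); pts.append((u,v+.5))
# front lower edge z ~ 0.060-.002+.209*.0278 ; visible front face bottom
P=onz(f,pts,.058+.0058)
print(pts[::8]); c=np.polyfit(P[:,0],P[:,1],1); print('lip line',c,'yaw',90+np.degrees(np.arctan(c[0])),'resid',np.std(P[:,1]-np.polyval(c,P[:,0])))
# side edges: right and left
for name in('L','R'):
    q=[]
    for v in range(20,100,4):
        u=np.nonzero(M[v])[0]; q.append((u.min()-.5 if name=='L' else u.max()+.5,v))
    Q=onz(f,q,.066); c=np.polyfit(Q[:,1],Q[:,0],1); print(name,c,'yaw',90-np.degrees(np.arctan(c[0])),Q[0].round(4),Q[-1].round(4))
g=f['color'][...,::-1]; cv2.imwrite('pics/lip.png',cv2.resize(g[100:165,180:460],None,fx=2.8,fy=2.8,interpolation=cv2.INTER_NEAREST))
E
```

```text
[(258, np.float64(136.5)), (282, np.float64(139.5)), (306, np.float64(142.5)), (330, np.float64(145.5)), (354, np.float64(148.5))]
lip line [-0.17823384  0.15797608] yaw 79.89407414887623 resid 0.0003199434896813136
L [0.1912851  0.39295202] yaw 79.17098447404814 [0.4306 0.1968 0.066 ] [0.4153 0.1174 0.066 ]
R [0.16399398 0.65096516] yaw 80.68673699437957 [0.6823 0.188  0.066 ] [0.6687 0.1056 0.066 ]
```

View pics/lip.png

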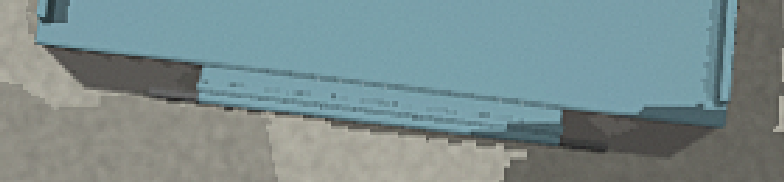

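```bash
python3 -m inch '[{"slide":[0,5,-45],"spin":-6},{"slide":[-1,15,-90],"spin":-6.3},{"slide":[-2,35,-130],"spin":-6.3},{"slide":[-2,60,-165],"spin":-6.3},{"slide":[-2,70,-181],"spin":-6.3},{"slide":[-2,70,-181],"spin":-6.3}]' ; python3 - <<'E'
from h import *
o=st();print(np.round(o['qpos'],3))
r=R.from_rotvec(o['tool_rot']).as_matrix(); print('tip',o['eef_pos']+.08*r[:,2])
save('wrist','w3'); save('side','s3',(230,100,430,240),4)
E
```

```text
time: 10.85
eef_pos: [0.5224, 0.0079, 0.1215]
tool_rot: [-2.219, -1.875, -0.456]
force: [0.4, 0.7, 0.7]
width: 0.0353
t 10.85 p [0.5224 0.0079 0.1215] z [ 0.104  0.346 -0.932] y [ 0.984 -0.175  0.045] F [0.4 0.7 0.7] w 0.0353
[ 0.1    0.481 -0.023  2.068 -0.641  0.612  0.447]
tip [0.5307377  0.0356235  0.04688067]
```

View pics/w3.png

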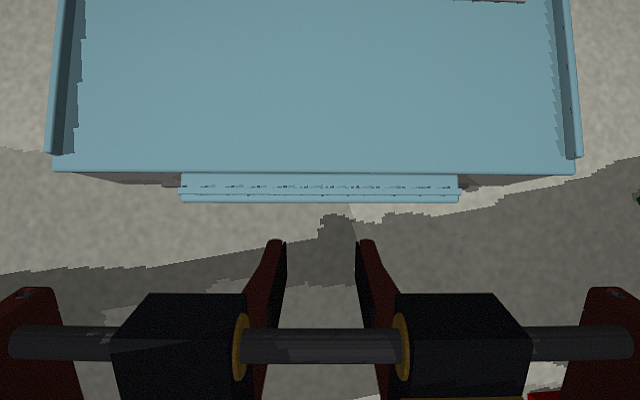

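View pics/s3.png

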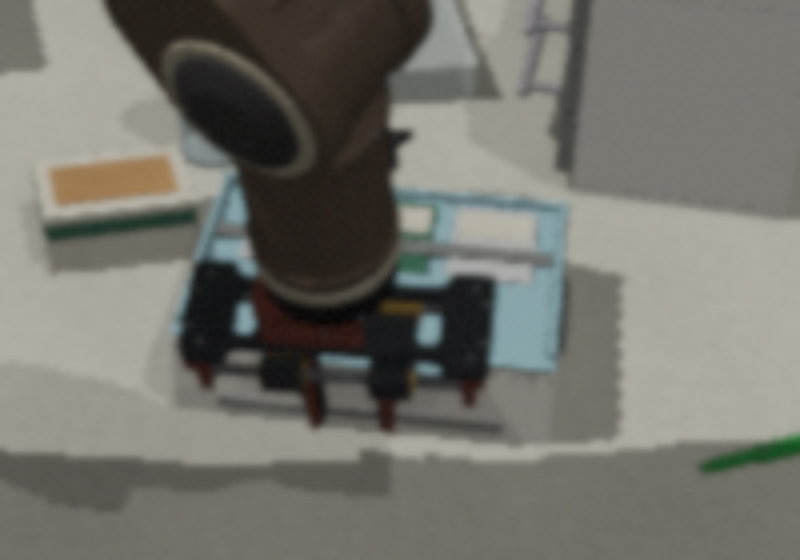

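```bash
python3 -m inch '[{"slide":[2,10,0],"spin":0},{"slide":[3,18,0],"spin":0}]'; python3 -m inch '[{"slide":[0.5,3,0],"spin":0},{"slide":[0.5,3,0],"spin":0}]';python3 -m inch '[{"slide":[0.5,3,0],"spin":0},{"slide":[0.5,3,0],"spin":0}]'; python3 - <<'E'
from h import *
save('wrist','w4')
E
```

```text
time: 11.15
eef_pos: [0.5283, 0.0235, 0.1254]
tool_rot: [-2.226, -1.876, -0.464]
force: [0.7, 0.2, -1.1]
width: 0.0351
time: 11.35
eef_pos: [0.5292, 0.0269, 0.1261]
tool_rot: [-2.225, -1.877, -0.465]
force: [0.4, -0.4, 0.4]
width: 0.0353
time: 11.55
eef_pos: [0.5294, 0.0281, 0.1259]
tool_rot: [-2.229, -1.876, -0.463]
force: [-0.6, -6.6, 0.1]
width: 0.0353
```

View pics/w4.png

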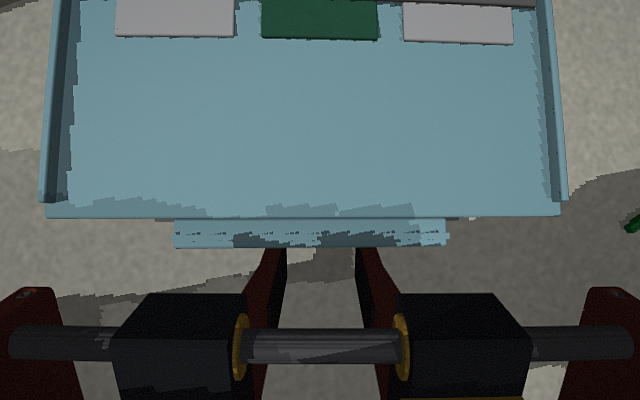

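```bash
python3 -c "
import numpy as np
d=np.array([.1754,.9845])
for t in np.arange(.028,1.06,.04): 
  a=208.9-209*np.cos(t); print(round(t,3),(d*a).round(1),round(209*np.sin(t)-5.85,1))"; python3 -m inch '[{"slide":[0,0,4],"spin":0},{"slide":[0,0.5,8],"spin":0},{"slide":[0,0.5,12],"spin":0}]'
```

```text
0.028 [-0. -0.] 0.0
0.068 [0.1 0.4] 8.4
0.108 [0.2 1.1] 16.7
0.148 [0.4 2.2] 25.0
0.188 [0.6 3.5] 33.2
0.228 [0.9 5.2] 41.4
0.268 [1.3 7.2] 49.5
0.308 [1.7 9.6] 57.5
0.348 [ 2.2 12.2] 65.4
0.388 [ 2.7 15.2] 73.2
0.428 [ 3.3 18.5] 80.9
0.468 [ 3.9 22. ] 88.4
0.508 [ 4.6 25.9] 95.8
0.548 [ 5.4 30. ] 103.0
0.588 [ 6.1 34.5] 110.1
0.628 [ 7.  39.2] 116.9
0.668 [ 7.9 44.1] 123.6
0.708 [ 8.8 49.4] 130.1
0.748 [ 9.8 54.8] 136.3
0.788 [10.8 60.5] 142.3
0.828 [11.8 66.5] 148.1
0.868 [12.9 72.7] 153.6
0.908 [14.1 79.1] 158.9
0.948 [15.3 85.6] 163.9
0.988 [16.5 92.4] 168.6
1.028 [17.7 99.4] 173.1
time: 11.9
eef_pos: [0.5293, 0.0277, 0.1381]
tool_rot: [-2.23, -1.875, -0.462]
force: [-1.6, -4.3, -1.5]
width: 0.0355
```

```bash
python3 -m inch '[{"slide":[0,0.6,6],"spin":0},{"slide":[0.2,1.2,12],"spin":0},{"slide":[0.4,2.5,20],"spin":0},{"slide":[0.8,4.5,29],"spin":0},{"slide":[1.2,6.5,37],"spin":0},{"slide":[1.6,9,45],"spin":0}]'; python3 - <<'E'
from h import *
save('wrist','w5');save('side','s5',(230,100,430,240),4)
E
```

```text
time: 12.5
eef_pos: [0.5307, 0.0361, 0.1839]
tool_rot: [-2.231, -1.875, -0.462]
force: [-2.1, -7.0, -0.5]
width: 0.035
```

View pics/w5.png

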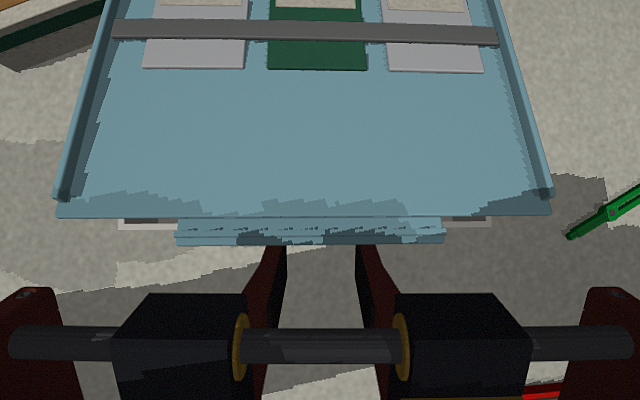

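```bash
python3 -m inch '[{"slide":[0.5,2.5,8],"spin":0},{"slide":[1,5.5,16],"spin":0},{"slide":[1.6,8.7,23.4],"spin":0},{"slide":[2.2,12.2,31],"spin":0},{"slide":[2.9,16.1,38.3],"spin":0},{"slide":[3.7,20.4,45.5],"spin":0},{"slide":[4.4,24.8,52.6],"spin":0},{"slide":[5.3,29.5,59.4],"spin":0}]'; python3 - <<'E'
from h import *
st();save('wrist','w6')
E
```

```text
time: 13.4
eef_pos: [0.5364, 0.066, 0.2451]
tool_rot: [-2.231, -1.877, -0.464]
force: [-2.3, -5.5, 1.7]
width: 0.0356
t 13.4 p [0.5364 0.066  0.2451] z [ 0.116  0.34  -0.933] y [ 0.982 -0.181  0.056] F [-2.3 -5.5  1.7] w 0.0356
```

View pics/w6.png

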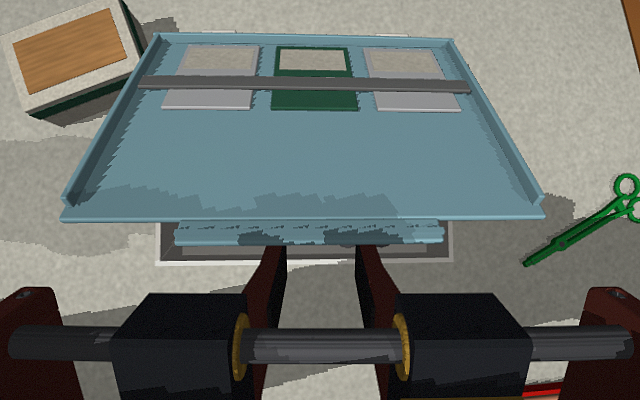

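```bash
python3 -m inch '[{"slide":[0.7,3.8,5],"spin":0},{"slide":[1.6,8.8,11.2],"spin":0},{"slide":[2.6,14.2,17.4],"spin":0},{"slide":[3.6,19.9,23.4],"spin":0},{"slide":[4.6,25.9,29.2],"spin":0},{"slide":[5.7,32.1,34.7],"spin":0},{"slide":[6.9,38.5,40],"spin":0},{"slide":[8.1,45,45],"spin":0}]'; python3 -m inch '[{"slide":[0.5,3.2,2.4],"spin":0},{"slide":[1,5,3.8],"spin":0}]';python3 - <<'E'
from h import *
st();save('wrist','w7');save('side','s7',(230,80,430,220),4)
E
```

```text
time: 14.25
eef_pos: [0.5451, 0.1128, 0.2917]
tool_rot: [-2.23, -1.878, -0.466]
force: [-1.2, -2.6, 1.8]
width: 0.0353
time: 14.45
eef_pos: [0.5462, 0.1186, 0.2959]
tool_rot: [-2.229, -1.879, -0.467]
force: [-0.2, -1.6, 1.1]
width: 0.0352
t 14.45 p [0.5462 0.1186 0.2959] z [ 0.117  0.342 -0.933] y [ 0.982 -0.179  0.057] F [-0.2 -1.6  1.1] w 0.0352
```

View pics/w7.png

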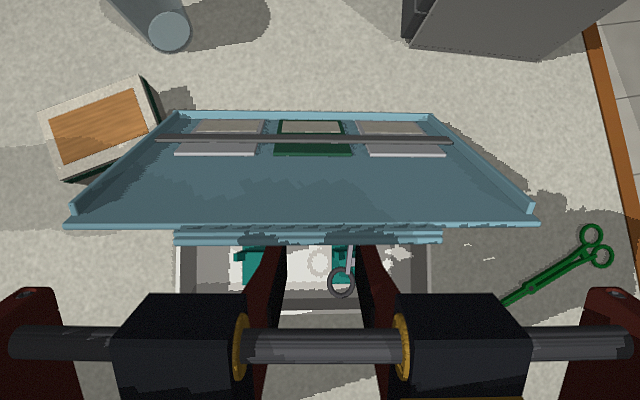

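View pics/s7.png

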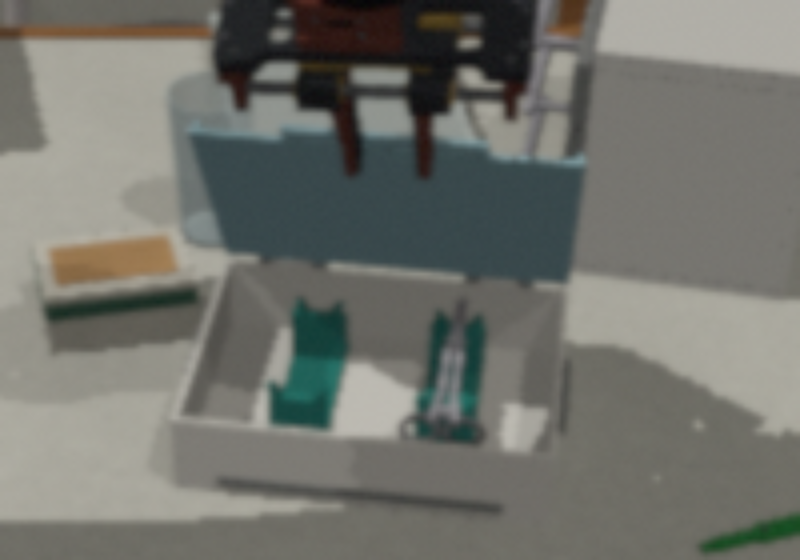

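```bash
python3 -m inch '[{"slide":[0.5,3,1.5],"spin":0},{"slide":[0.5,3,1.5],"spin":0}]'; python3 -m inch '[{"slide":[0.5,3,1.5],"spin":0},{"slide":[0.5,3,1.5],"spin":0}]'
```

```text
time: 14.75
eef_pos: [0.5463, 0.1209, 0.2966]
tool_rot: [-2.23, -1.878, -0.465]
force: [0.5, -3.4, 0.0]
width: 0.0353
time: 14.95
eef_pos: [0.5464, 0.1216, 0.2969]
tool_rot: [-2.233, -1.877, -0.46]
force: [-1.4, -8.1, -1.0]
width: 0.0348
```

```bash
python3 -m inch '[{"slide":[-3,-15,-2],"spin":0},{"slide":[-8,-45,0],"spin":0},{"slide":[-16,-90,0],"spin":0},{"slide":[-22,-125,10],"spin":0},{"slide":[-22,-125,10],"spin":0}]' 1; python3 - <<'E'
from h import *
o=st();print(np.round(o['qpos'],3));save('wrist','w8');save('top','t8');g=save('side','s8')
hsv=cv2.cvtColor(g['color'],cv2.COLOR_RGB2HSV)
m=((hsv[...,0]>88)&(hsv[...,0]<110)&(hsv[...,1]>50)&(g['range_z']>0)).astype(np.uint8)
k,l,s,c=cv2.connectedComponentsWithStats(m); i=1+np.argmax(s[1:,4]); print(s[i])
v,u=np.nonzero(cv2.erode((l==i).astype(np.uint8),np.ones((3,3)))); P=depth(g,np.c_[u,v])
c=np.median(P,0);P=P[np.linalg.norm(P-c,axis=1)<.2]
for _ in range(3):
    c=P.mean(0);U=np.linalg.svd(P-c)[2][2]; P=P[abs((P-c)@U)<.004]
print(U,'angle',np.arccos(abs(U[2])),len(P))
E
```

```text
time: 15.45
eef_pos: [0.5247, -0.0083, 0.3079]
tool_rot: [-2.242, -1.871, -0.462]
force: [1.0, 0.0, 0.2]
width: 0.0715
t 15.45 p [ 0.5247 -0.0083  0.3079] z [ 0.119  0.336 -0.934] y [ 0.98  -0.189  0.057] F [1.  0.  0.2] w 0.0715
[ 0.012  0.212  0.113  1.912 -0.459  0.987  0.191]
[343 119  32  31 624]
[-0.14618527 -0.82741211 -0.54223525] angle 0.9977011974096331 469
```

View pics/w8.png

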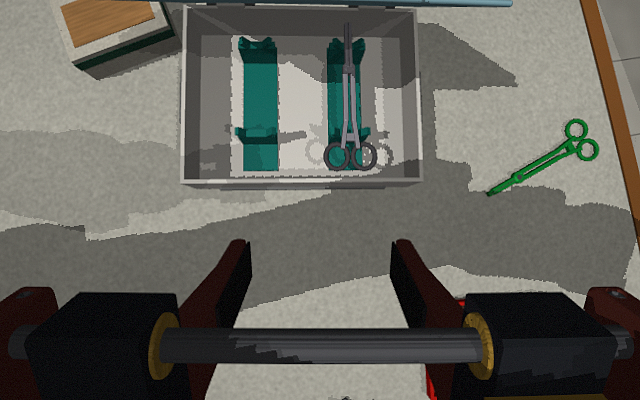

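```bash
cat > cf.py <<'E'
from h import *
d=np.array([.1754,.9845,0]);ey=np.array([-.9845,.1754,0]);c0=np.array([.5535,.1729,0])
def cf(P): Q=P-c0; return np.c_[Q@d,Q@ey,P[:,2]]
def cw(a,b,z): return c0+a*d+b*ey+np.array([0,0,z])
E
python3 - <<'E'
from cf import *
f=load('w8')
hsv=cv2.cvtColor(f['color'],cv2.COLOR_RGB2HSV)
m=(hsv[...,0]>80)&(hsv[...,0]<96)&(hsv[...,1]>120)&(f['range_z']>0)
v,u=np.nonzero(m); Q=cf(depth(f,np.c_[u,v])); 
for lo,hi in((.0,.1),(-.1,0)):
  for z0,z1 in((.03,.043),(.043,.049),(.049,.07)):
    for a0,a1 in((0,.1),(-.1,0)):
      k=(Q[:,1]>lo)&(Q[:,1]<hi)&(Q[:,2]>z0)&(Q[:,2]<z1)&(Q[:,0]>a0)&(Q[:,0]<a1); q=Q[k]
      if len(q)>5: print(lo,z0,a0,len(q),'a',np.percentile(q[:,0],[3,97]).round(4),'b',np.percentile(q[:,1],[3,97]).round(4),q[:,1].mean().round(4),'zmax',q[:,2].max().round(4))
# scissors rings
# case rim
w=(f['range_z']>0); v,u=np.nonzero(w); Q=cf(depth(f,np.c_[u,v])); k=(abs(Q[:,2]-.058)<.003)&(abs(Q[:,0])<.12)&(abs(Q[:,1])<.14); q=Q[k]; print(np.percentile(q,[1,99],axis=0))
im=f['color'][...,::-1]; cv2.imwrite('pics/h8.png',cv2.resize(im[0:190,170:440],None,fx=2.9,fy=2.9,interpolation=cv2.INTER_CUBIC))
E
```

```text
0.0 0.03 0 221 a [0.0517 0.0567] b [0.0322 0.0693] 0.0506 zmax 0.043
0.0 0.03 -0.1 146 a [-0.0461 -0.0382] b [0.0316 0.0673] 0.0498 zmax 0.0429
0.0 0.043 0 190 a [0.0519 0.0598] b [0.0321 0.0691] 0.05 zmax 0.049
0.0 0.043 -0.1 167 a [-0.046  -0.0383] b [0.0353 0.0656] 0.0513 zmax 0.049
0.0 0.049 0 115 a [0.052  0.0598] b [0.0348 0.0676] 0.0518 zmax 0.0549
0.0 0.049 -0.1 116 a [-0.0457 -0.038 ] b [0.0297 0.071 ] 0.0497 zmax 0.0557
-0.1 0.03 0 139 a [0.0519 0.0579] b [-0.0675 -0.0295] -0.0466 zmax 0.043
-0.1 0.03 -0.1 56 a [-0.0459 -0.0382] b [-0.0674 -0.0294] -0.0464 zmax 0.043
-0.1 0.043 0 132 a [0.0516 0.0595] b [-0.0669 -0.0303] -0.048 zmax 0.049
-0.1 0.043 -0.1 92 a [-0.0713 -0.0384] b [-0.0642 -0.0335] -0.0499 zmax 0.0489
-0.1 0.049 0 109 a [0.052  0.0597] b [-0.0663 -0.0329] -0.0498 zmax 0.0551
-0.1 0.049 -0.1 128 a [-0.0768 -0.0172] b [-0.0695 -0.0281] -0.0477 zmax 0.055
[[-0.0958621  -0.1242241   0.05515815]
 [ 0.09358422  0.1255393   0.06052142]]
```

View pics/h8.png

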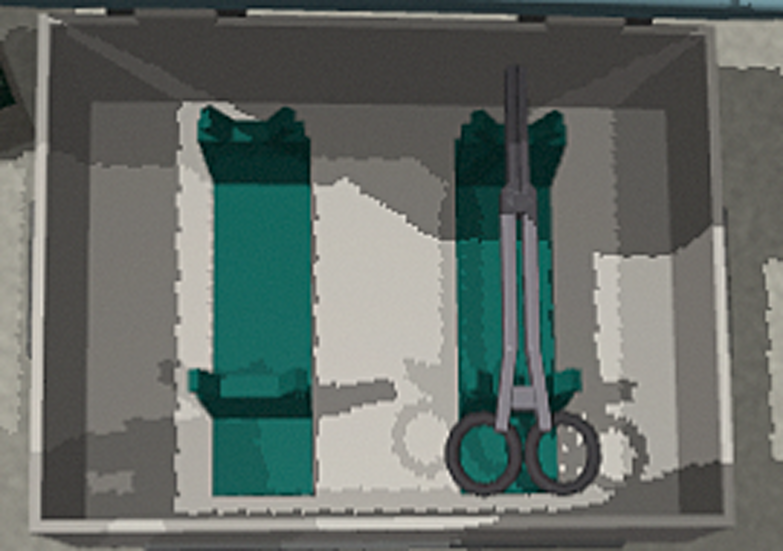

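```bash
python3 - <<'E'
from cf import *
f=load('t0')
P=onz(f,[(431.7,185.8),(450.8,231.7),(459.7,227.2)],.04); m=(P[1]+P[2])/2; v=P[0]-m; L=np.linalg.norm(v); print(P.round(4),L,np.degrees(np.arctan2(v[1],v[0])))
u=v/L; print('mid',m+.0665*u, P[0]-.078*u)
print('berth',cw(-.002,.0502,.048))
E
```

```text
[[ 0.6088 -0.2624  0.04  ]
 [ 0.4727 -0.3148  0.04  ]
 [ 0.4867 -0.3413  0.04  ]] 0.14484611506487005 26.955826974379026
mid [ 0.53897883 -0.29789463  0.04      ] [ 0.53928734 -0.29773773  0.04      ]
berth [0.5037273  0.17973608 0.048     ]
```

```bash
python3 -m inch '[{"slide":[-3,-40,0],"spin":-7},{"slide":[-6,-80,0],"spin":-14},{"slide":[-10,-120,0],"spin":-21},{"slide":[-14,-160,0],"spin":-28},{"slide":[-18,-205,0],"spin":-35},{"slide":[-22,-250,0],"spin":-43},{"slide":[-26,-299,0],"spin":-51},{"slide":[-30,-299,0],"spin":-52}]' 0.6 && python3 -m inch '[{"slide":[-6,0,-20],"spin":0},{"slide":[-6,0,-20],"spin":0}]'; python3 - <<'E'
from h import *
o=st();print(np.round(o['qpos'],3));save('wrist','w9')
E
```

```text
time: 16.4
eef_pos: [0.4942, -0.3056, 0.3068]
tool_rot: [-2.972, -0.731, -0.563]
force: [-0.1, 0.2, 0.1]
width: 0.0702
time: 16.6
eef_pos: [0.4878, -0.3033, 0.2844]
tool_rot: [-2.969, -0.733, -0.558]
force: [0.3, 0.4, -0.2]
width: 0.0701
t 16.6 p [ 0.4878 -0.3033  0.2844] z [ 0.335  0.116 -0.935] y [ 0.456 -0.888  0.053] F [ 0.3  0.4 -0.2] w 0.0701
[ 0.287  0.273  0.395  1.919 -0.556  0.843 -0.079]
```

View pics/w9.png

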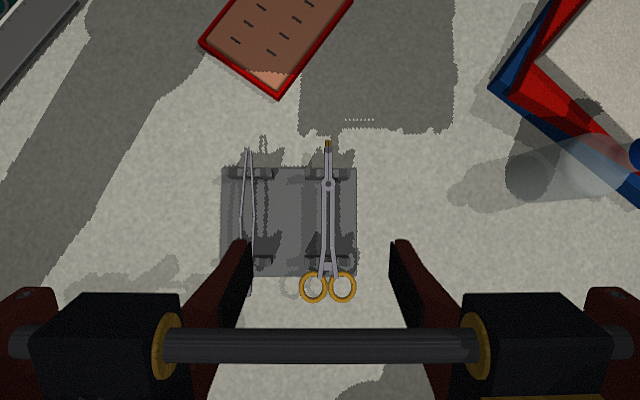

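```bash
cat > nh.py <<'E'
from cf import *
def nh(f,z,roi):
    hsv=cv2.cvtColor(f['color'],cv2.COLOR_RGB2HSV); m=(hsv[...,0]>12)&(hsv[...,0]<30)&(hsv[...,1]>120)&(hsv[...,2]>90)
    M=np.zeros_like(m);a,b,c,e=roi;M[b:e,a:c]=m[b:e,a:c]
    k,l,s,c=cv2.connectedComponentsWithStats(M.astype(np.uint8)); out=[(s[i],c[i].round(1)) for i in range(1,k) if s[i,4]>5]
    return out
E
python3 - <<'E'
from nh import *
f=load('w9'); 
for s,c in nh(f,.04,(280,120,380,320)): print(s,c,onz(f,c,.042).round(4))
# ring bbox -> mid
im=f['color'][...,::-1]; cv2.imwrite('pics/h9.png',cv2.resize(im[125:315,210:400],None,fx=3.1,fy=3.1,interpolation=cv2.INTER_CUBIC))
E
```

```text
[326 140   2   6  11] [326.5 142.7] [[ 0.6074 -0.2628  0.042 ]]
[329 140   2   6  11] [329.5 142.7] [[ 0.6088 -0.2655  0.042 ]]
[299 271  28  32 329] [312.2 287.4] [[ 0.4724 -0.316   0.042 ]]
[328 272  28  31 320] [342.  287.5] [[ 0.4855 -0.3425  0.042 ]]
```

View pics/h9.png

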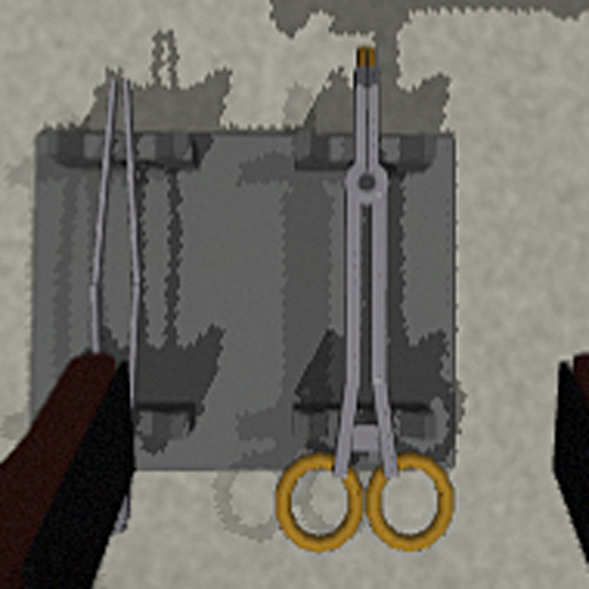

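```bash
python3 -m inch '[{"slide":[13,-2,-30],"spin":-0.4},{"slide":[26,-5,-70],"spin":-0.4},{"slide":[26,-5,-110],"spin":-0.4},{"slide":[26,-5,-140],"spin":-0.4},{"slide":[26,-5,-160],"spin":-0.4},{"slide":[26,-5,-160],"spin":-0.4}]'; python3 - <<'E'
from nh import *
o=st();print(np.round(o['qpos'],3));f=save('wrist','w10')
r=R.from_rotvec(o['tool_rot']).as_matrix(); print('grasp',o['eef_pos']+.0613*r[:,2])
for s,c in nh(f,.04,(150,0,500,320)): print(s,c,onz(f,c,.042).round(4))
E
```

```text
time: 17.25
eef_pos: [0.5147, -0.306, 0.1233]
tool_rot: [-2.968, -0.725, -0.556]
force: [0.3, -0.4, -0.2]
width: 0.0701
t 17.25 p [ 0.5147 -0.306   0.1233] z [ 0.334  0.118 -0.935] y [ 0.453 -0.89   0.049] F [ 0.3 -0.4 -0.2] w 0.0701
[ 0.406  0.532  0.237  1.986 -0.827  0.57   0.2  ]
grasp [ 0.53516484 -0.29877879  0.06598858]
[318 111   5  12  54] [320.2 116.8] [[ 0.6074 -0.2629  0.042 ]]
[324 111   5  12  48] [325.5 116.7] [[ 0.6088 -0.2654  0.042 ]]
```

View pics/w10.png

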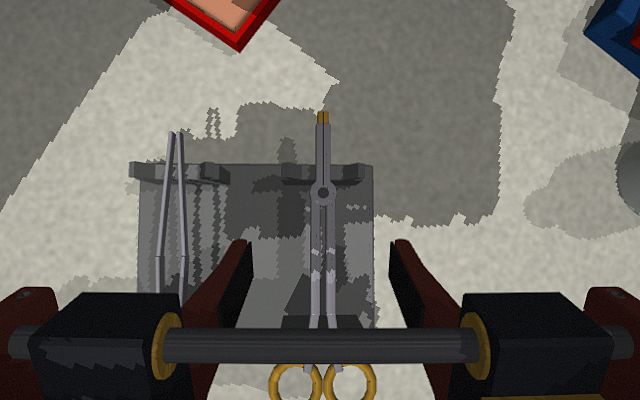

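```bash
python3 -m inch '[{"slide":[-1,-2,-13],"spin":0},{"slide":[-1,-2,-26],"spin":0},{"slide":[-1,-2,-26],"spin":0}]'; python3 - <<'E'
from nh import *
o=st()
r=R.from_rotvec(o['tool_rot']).as_matrix(); print('grasp',o['eef_pos']+.0613*r[:,2])
save('wrist','w11')
E
```

```text
time: 17.6
eef_pos: [0.5139, -0.3084, 0.0979]
tool_rot: [-2.969, -0.725, -0.557]
force: [1.0, -0.2, 0.3]
width: 0.0703
t 17.6 p [ 0.5139 -0.3084  0.0979] z [ 0.335  0.117 -0.935] y [ 0.452 -0.891  0.05 ] F [ 1.  -0.2  0.3] w 0.0703
grasp [ 0.53441572 -0.30115502  0.04061369]
```

View pics/w11.png

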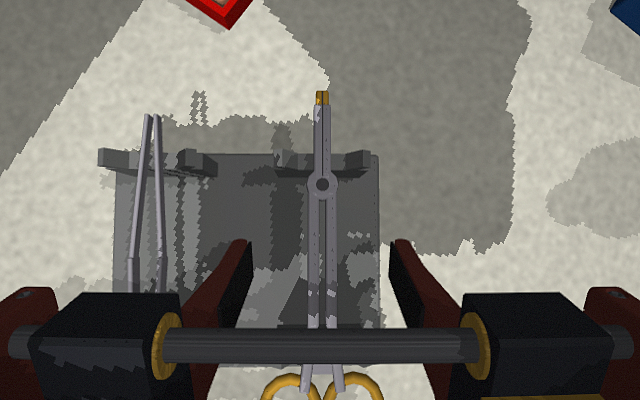

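```bash
python3 -m inch '[{"slide":[0,0,0],"spin":0},{"slide":[0,0,0],"spin":0},{"slide":[0,0,0],"spin":0},{"slide":[0,0,0],"spin":0},{"slide":[0,0,0],"spin":0},{"slide":[0,0,0],"spin":0}]' -1 20;python3 -m inch '[{"slide":[0,0,0],"spin":0},{"slide":[0,0,0],"spin":0}]'
```

```text
time: 18.25
eef_pos: [0.514, -0.3086, 0.0987]
tool_rot: [-2.969, -0.725, -0.558]
force: [-0.5, -0.3, -0.6]
width: 0.0261
time: 18.45
eef_pos: [0.5141, -0.3086, 0.0987]
tool_rot: [-2.969, -0.725, -0.558]
force: [-0.6, -0.5, 0.1]
width: 0.0132
```

Gripped at 13.2 mm. Raise it and check.

```bash
python3 -m inch '[{"slide":[0,0,0],"spin":0},{"slide":[0,0,10],"spin":0},{"slide":[0,0,30],"spin":0},{"slide":[0,0,60],"spin":0},{"slide":[0,0,100],"spin":0},{"slide":[0,0,150],"spin":0},{"slide":[0,0,190],"spin":0}]' - 25; python3 - <<'E'
from nh import *
o=st(); print(np.round(o['qpos'],3));f=save('wrist','w12');save('side','s12')
E
```

```text
time: 19.15
eef_pos: [0.5137, -0.3089, 0.292]
tool_rot: [-2.97, -0.724, -0.559]
force: [0.6, -0.3, 0.0]
width: 0.0128
t 19.15 p [ 0.5137 -0.3089  0.292 ] z [ 0.336  0.116 -0.935] y [ 0.451 -0.891  0.052] F [ 0.6 -0.3  0. ] w 0.0128
[ 0.26   0.307  0.415  1.858 -0.564  0.87  -0.106]
```

View pics/w12.png

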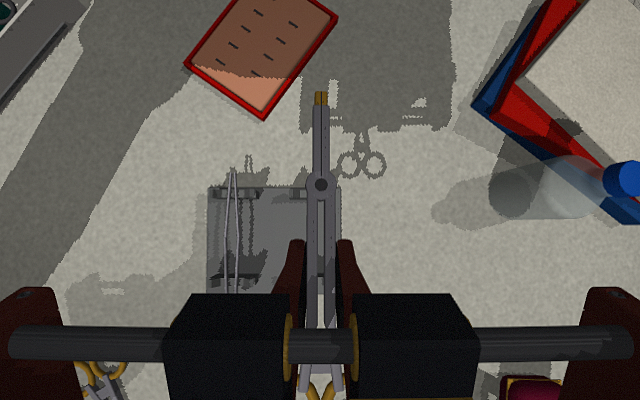

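View pics/s12.png

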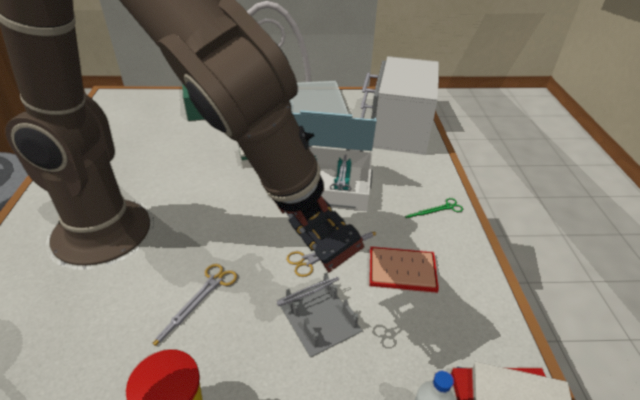

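```bash
python3 - <<'E'
from cf import *
zt=np.array([.1093,.3383,-.935]); o=monitor.get_obs()
for dl,z in((130,130),(130,90),(20,90),(20,72),(0,60),(0,48)):
    t=cw(-.007-dl/1000,.0502,z/1000+.0014)-.0613*zt; print(dl,z,t.round(4),((t-o['eef_pos'])*1000).round(1))
E
```

```text
130 130 [0.4733 0.0261 0.1887] [ -42.3  336.4 -107. ]
130 90 [0.4733 0.0261 0.1487] [ -42.3  336.4 -147. ]
20 90 [0.4926 0.1344 0.1487] [ -23.   444.7 -147. ]
20 72 [0.4926 0.1344 0.1307] [ -23.   444.7 -165. ]
0 60 [0.4962 0.1541 0.1187] [ -19.5  464.4 -177. ]
0 48 [0.4962 0.1541 0.1067] [ -19.5  464.4 -189. ]
```

```bash
python3 -m inch '[{"slide":[-5,40,0],"spin":7},{"slide":[-10,80,0],"spin":14},{"slide":[-15,120,0],"spin":21},{"slide":[-21,160,-10],"spin":28},{"slide":[-27,205,-20],"spin":35},{"slide":[-33,250,-40],"spin":42},{"slide":[-38,290,-60],"spin":49},{"slide":[-42,320,-80],"spin":53}]' && python3 -m inch '[{"slide":[0,10,-10],"spin":0},{"slide":[0,10,-10],"spin":0}]'; python3 - <<'E'
from cf import *
o=st(); print(np.round(o['qpos'],3));f=save('wrist','w13')
r=R.from_rotvec(o['tool_rot']).as_matrix(); zt=r[:,2]; print('yawy',np.degrees(np.arctan2(r[1,1],r[0,1])),'grasp cf',cf((o['eef_pos']+.0613*zt)[None]))
for dl,z in((130,90),(20,90),(20,72),(0,60),(0,48)):
    t=cw(-.007-dl/1000,.0502,z/1000+.0014)-.0613*zt; print(dl,z,((t-o['eef_pos'])*1000).round(1))
E
```

```text
time: 20.05
eef_pos: [0.4727, 0.0121, 0.215]
tool_rot: [-2.219, -1.889, -0.467]
force: [-0.3, -0.7, -0.4]
width: 0.0131
time: 20.25
eef_pos: [0.4711, 0.024, 0.2034]
tool_rot: [-2.214, -1.89, -0.462]
force: [-0.0, 0.7, -1.2]
width: 0.013
t 20.25 p [0.4711 0.024  0.2034] z [ 0.11   0.344 -0.933] y [ 0.984 -0.167  0.055] F [-0.   0.7 -1.2] w 0.013
[-0.003  0.264  0.066  2.143 -0.583  0.727  0.341]
yawy -9.616150893457306 grasp cf [[-0.13912438  0.05205711  0.14627488]]
130 90 [  2.2   1.8 -54.9]
20 90 [ 21.5 110.1 -54.9]
20 72 [ 21.5 110.1 -72.9]
0 60 [ 25.  129.8 -84.9]
0 48 [ 25.  129.8 -96.9]
```

View pics/w13.png

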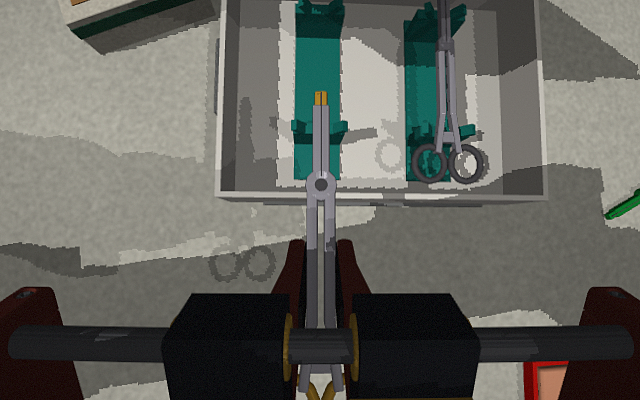

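```bash
cat > tip.py <<'E'
from nh import *
def tipcf(f,roi=(290,60,360,140)):
    hsv=cv2.cvtColor(f['color'],cv2.COLOR_RGB2HSV); m=np.zeros(hsv.shape[:2],bool)
    a,b,c,e=roi; h=hsv[b:e,a:c]; m[b:e,a:c]=(h[...,0]>12)&(h[...,0]<30)&(h[...,1]>120)&(h[...,2]>90)
    v,u=np.nonzero(m); P=depth(f,np.c_[u,v]); P=P[np.abs(P[:,2]-np.median(P[:,2]))<.006]; print('gold px',u.mean().round(1),v.mean().round(1),'cf',cf(P).mean(0).round(4))
    # joint / shank depth along the centre column
    for v in(130,150,170,185,200,212):
        row=[(u,v) for u in range(308,336)]; P=depth(f,row); q=cf(P); k=q[:,2]>np.max(q[:,2])-.005; print(v,q[k].mean(0).round(4))
E
python3 -c "
from tip import *
tipcf(load('w13'))"
```

```text
gold px 320.5 97.6 cf [-0.0559  0.0547  0.148 ]
130 [-0.0717  0.0543  0.1489]
150 [-0.0811  0.0545  0.1485]
170 [-0.0906  0.0542  0.1489]
185 [-0.0975  0.0539  0.1489]
200 [-0.1156  0.0629  0.3085]
212 [-0.11    0.0536  0.1484]
```

```bash
python3 -m inch '[{"slide":[1,2,-20],"spin":-0.8},{"slide":[2,8,-40],"spin":-0.8},{"slide":[4,20,-54],"spin":-0.8},{"slide":[10,50,-54],"spin":-0.8},{"slide":[17,82,-54],"spin":-0.8},{"slide":[22,104,-54],"spin":-0.8},{"slide":[22.4,108.8,-54],"spin":-0.8},{"slide":[22.4,108.8,-54],"spin":-0.8}]'; python3 - <<'E'
from tip import *
o=st(); print(np.round(o['qpos'],3));f=save('wrist','w14'); tipcf(f); save('side','s14',(230,80,430,220),4)
E
```

```text
time: 21.1
eef_pos: [0.4948, 0.1306, 0.1509]
tool_rot: [-2.233, -1.875, -0.468]
force: [0.5, 0.1, -1.0]
width: 0.0131
t 21.1 p [0.4948 0.1306 0.1509] z [ 0.118  0.341 -0.933] y [ 0.981 -0.183  0.058] F [ 0.5  0.1 -1. ] w 0.0131
[-1.800e-01  3.800e-01 -1.000e-03  2.142e+00 -6.690e-01  5.310e-01
  2.130e-01]Traceback (most recent call last):
  File "<stdin>", line 2, in <module>
  File "tip.py", line 5, in tipcf
    v,u=np.nonzero(m); P=depth(f,np.c_[u,v]); P=P[np.abs(P[:,2]-np.median(P[:,2]))<.006]; print('gold px',u.mean().round(1),v.mean().round(1),'cf',cf(P).mean(0).round(4))
                         ~~~~~^^^^^^^^^^^^^^
  File "h.py", line 18, in depth
    o,d=ray(f,uv); uv=np.array(uv,int).reshape(-1,2); return o+d*f['range_z'][uv[:,1],uv[:,0]][:,None]
        ~~~^^^^^^
  File "h.py", line 12, in ray
    p=cv2.undistortPoints(np.array(uv,float).reshape(-1,1,2),K,np.array(f['dist_coeffs'],float)).reshape(-1,2)
      ~~~~~~~~~~~~~~~~~~~^^^^^^^^^^^^^^^^^^^^^^^^^^^^^^^^^^^^^^^^^^^^^^^^^^^^^^^^^^^^^^^^^^^^^^^
cv2.error: OpenCV(4.12.0) /io/opencv/modules/calib3d/src/undistort.dispatch.cpp:347: error: (-215:Assertion failed) CV_IS_MAT(_src) && CV_IS_MAT(_dst) && (_src->rows == 1 || _src->cols == 1) && (_dst->rows == 1 || _dst->cols == 1) && _src->cols + _src->rows - 1 == _dst->rows + _dst->cols - 1 && (CV_MAT_TYPE(_src->type) == CV_32FC2 || CV_MAT_TYPE(_src->type) == CV_64FC2) && (CV_MAT_TYPE(_dst->type) == CV_32FC2 || CV_MAT_TYPE(_dst->type) == CV_64FC2) in function 'cvUndistortPointsInternal'
```

View pics/w14.png

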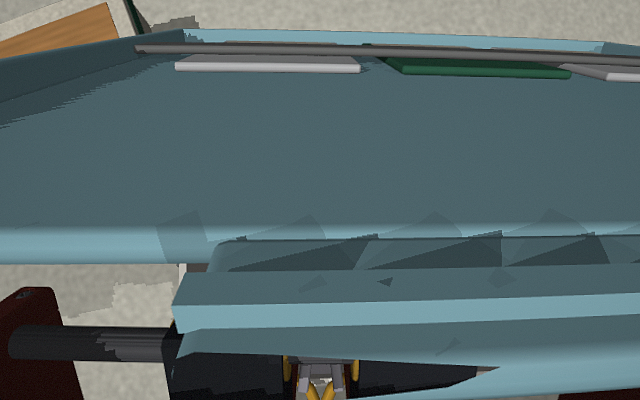

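```bash
python3 - <<'E'
from cf import *
o=st(); r=R.from_rotvec(o['tool_rot']).as_matrix()
f=load('w14'); cam=f['T'][:3,3]; print('cam cf',cf(cam[None]).round(4),'cam in tool',(r.T@(cam-o['eef_pos'])).round(4)); print('tcp cf',cf(o['eef_pos'][None]).round(4))
d3=.209; th=1.0
lip=np.array([.0965-d3*np.cos(th),.05,.06+d3*np.sin(th)]); print('lip cf',lip)
lw=cw(*lip); print('lip in tool',(r.T@(lw-o['eef_pos'])).round(4))
save('side','s14',(230,80,430,220),4); save('top','t14',(200,120,400,260),4)
E
```

```text
t 21.15 p [0.4947 0.1298 0.1507] z [ 0.118  0.341 -0.933] y [ 0.981 -0.184  0.057] F [ 0.8  0.4 -0.5] w 0.0134
cam cf [[-0.0062  0.0578  0.2559]] cam in tool [ 0.081  -0.0019 -0.082 ]
tcp cf [[-0.0527  0.0503  0.1507]]
lip cf [-0.01642318  0.05        0.23586744]
lip in tool [ 0.0642  0.0049 -0.0665]
```

View pics/s14.png

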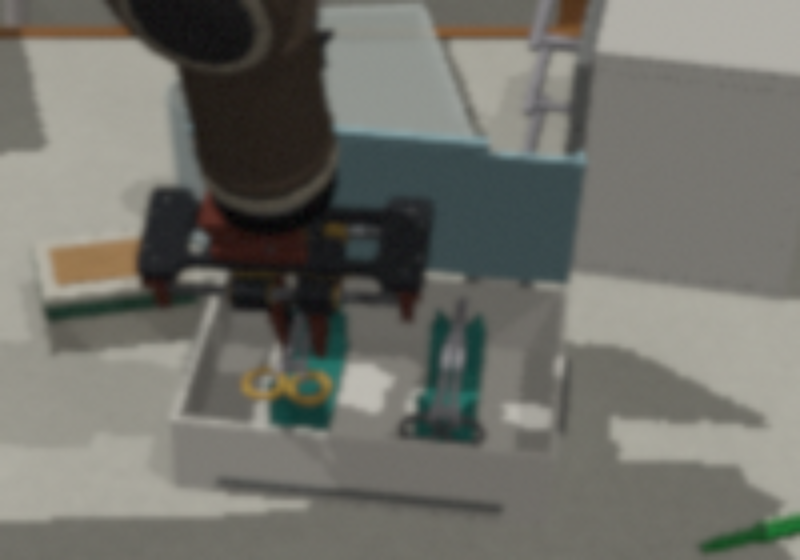

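View pics/t14.png

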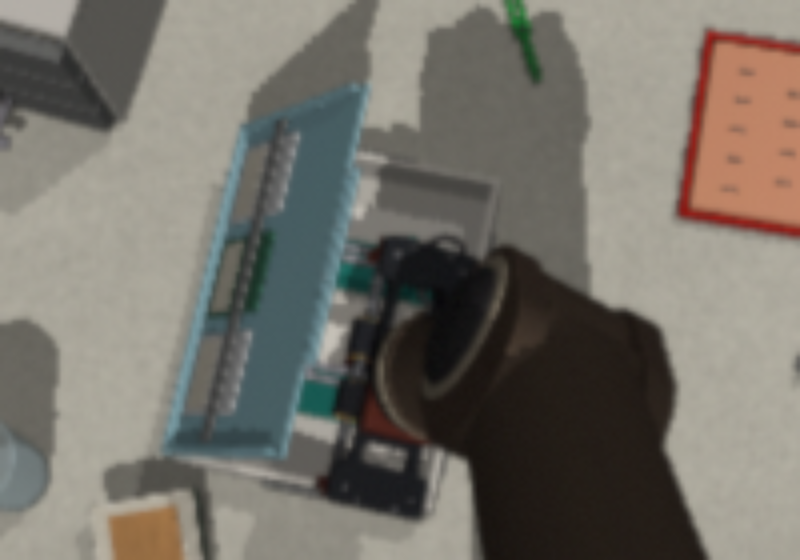

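```bash
python3 -m inch '[{"slide":[-1.8,2.4,-10],"spin":0},{"slide":[-1.5,4.3,-20],"spin":0},{"slide":[-0.8,8,-24],"spin":0},{"slide":[0,13,-27],"spin":0},{"slide":[1,18,-30],"spin":0},{"slide":[1.8,22.6,-32],"spin":0},{"slide":[1.8,22.6,-32],"spin":0}]'; python3 - <<'E'
from cf import *
o=st(); r=R.from_rotvec(o['tool_rot']).as_matrix(); print('G',cf((o['eef_pos']+.0613*r[:,2])[None]).round(4),np.degrees(np.arctan2(r[1,1],r[0,1])))
save('side','s15',(260,120,360,200),8);save('wrist','w15')
E
```

```text
time: 21.95
eef_pos: [0.4963, 0.153, 0.1184]
tool_rot: [-2.234, -1.874, -0.467]
force: [-0.3, -0.3, -1.6]
width: 0.0129
t 21.95 p [0.4963 0.153  0.1184] z [ 0.118  0.341 -0.933] y [ 0.981 -0.184  0.057] F [-0.3 -0.3 -1.6] w 0.0129
G [[-0.0078  0.0494  0.0612]] -10.609985403920533
```

View pics/s15.png

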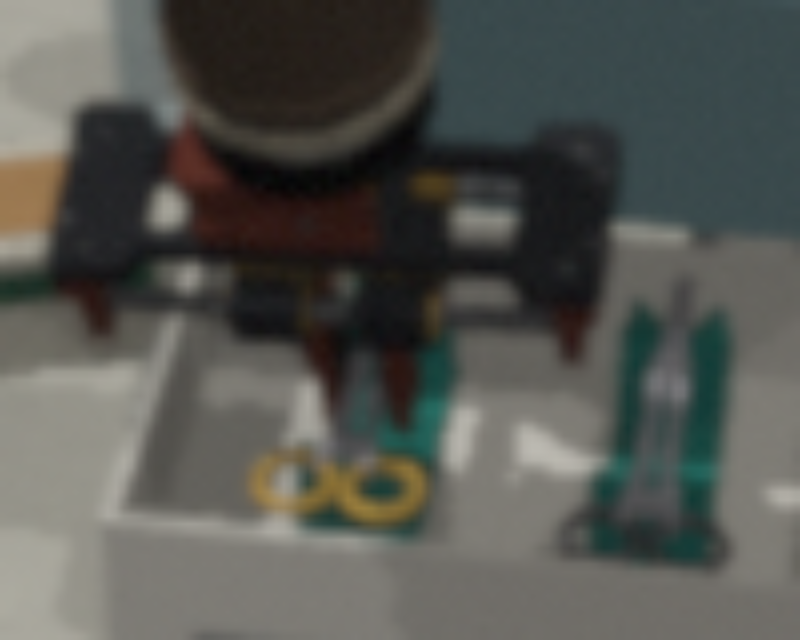

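View pics/w15.png

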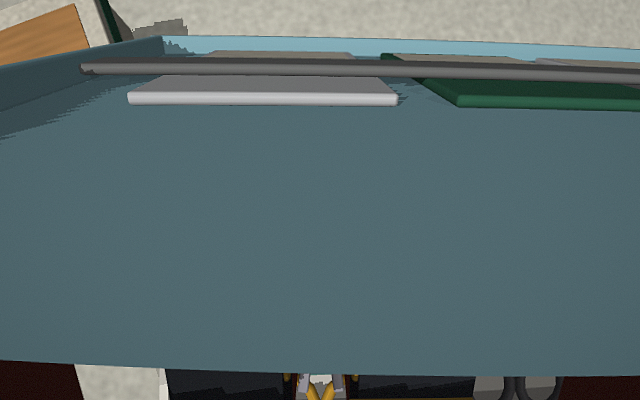

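```bash
python3 - <<'E'
from nh import *
f=load('s15')
for s,c in nh(f,.06,(280,160,330,200)): print(s,c,cf(onz(f,c,.06)).round(4))
g=load('w15')
for s,c in nh(g,.06,(280,370,360,400)): print('w',s,c)
E
python3 -m inch '[{"slide":[0,0,-4],"spin":0},{"slide":[0,0,-8],"spin":0},{"slide":[0,0,-8],"spin":0}]'
```

```text
[292 177   3   6   6] [292.7 179.5] [[-0.0681  0.0752  0.06  ]]
[297 177  16   8  61] [305.3 181.1] [[-0.0696  0.0415  0.06  ]]
w [343 377   2   8  12] [343.5 380.5]
w [297 380   2   7   8] [297.1 382.9]
w [321 383  15  17 158] [328.4 392.6]
w [305 384  14  16 121] [311.2 393.4]
time: 22.35
eef_pos: [0.4961, 0.152, 0.1101]
tool_rot: [-2.235, -1.873, -0.466]
force: [0.1, 0.5, -0.1]
width: 0.0134
```

```bash
python3 -m inch '[{"slide":[0,0.5,-2],"spin":0},{"slide":[0,0.5,-2],"spin":0}]';python3 -m inch '[{"slide":[0,0,-2],"spin":0},{"slide":[0,0,-2],"spin":0}]'
```

```text
time: 22.55
eef_pos: [0.496, 0.1524, 0.1078]
tool_rot: [-2.235, -1.872, -0.465]
force: [0.6, 0.4, -0.4]
width: 0.0133
time: 22.75
eef_pos: [0.4962, 0.1525, 0.1065]
tool_rot: [-2.235, -1.872, -0.467]
force: [-2.1, -2.1, 8.1]
width: 0.0129
```

```bash
python3 -m inch '[{"slide":[0,0,0.5],"spin":0},{"slide":[0,0,0.5],"spin":0}]'; python3 -m inch '[{"slide":[0,0,0],"spin":0},{"slide":[0,0,0],"spin":0},{"slide":[0,0,0],"spin":0},{"slide":[0,0,0],"spin":0},{"slide":[0,0,0],"spin":0}]' 0.3 10; python3 - <<'E'
from nh import *
o=st(); r=R.from_rotvec(o['tool_rot']).as_matrix(); print('G',cf((o['eef_pos']+.0613*r[:,2])[None]).round(4))
f=save('side','s16',(260,120,360,200),8)
for s,c in nh(f,.048,(280,160,330,200)): print(s,c,cf(onz(f,c,.048)).round(4))
E
```

```text
time: 22.95
eef_pos: [0.4963, 0.1524, 0.1071]
tool_rot: [-2.235, -1.872, -0.467]
force: [0.1, -0.4, -0.1]
width: 0.0134
time: 23.45
eef_pos: [0.4963, 0.1524, 0.107]
tool_rot: [-2.235, -1.872, -0.467]
force: [0.7, -0.3, 0.3]
width: 0.0496
t 23.45 p [0.4963 0.1524 0.107 ] z [ 0.118  0.341 -0.933] y [ 0.981 -0.185  0.057] F [ 0.7 -0.3  0.3] w 0.0496
G [[-0.0083  0.0493  0.0499]]
[308 181   5   6  17] [310.5 182.8] [[-0.0595  0.0291  0.048 ]]
[299 182   6   4  21] [301.9 183.6] [[-0.0665  0.0511  0.048 ]]
```

View pics/s16.png

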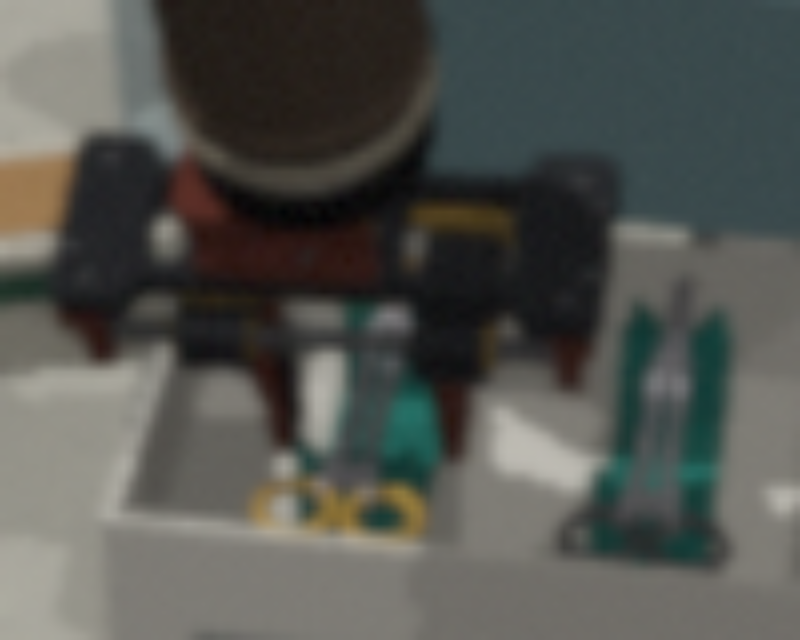

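```bash
python3 -m inch '[{"slide":[0,0,6],"spin":0},{"slide":[0,0,13],"spin":0},{"slide":[-1.8,-10,20],"spin":0},{"slide":[-3.5,-20,30],"spin":0},{"slide":[-4,-24,45],"spin":0},{"slide":[-10,-56,55],"spin":0},{"slide":[-17,-98,70],"spin":0},{"slide":[-25,-140,100],"spin":0}]'; python3 -m inch '[{"slide":[0,-5,40],"spin":0},{"slide":[0,-10,80],"spin":0},{"slide":[0,-10,80],"spin":0}]'; python3 - <<'E'
from nh import *
o=st(); print(np.round(o['qpos'],3)); f=save('wrist','w17')
for s,c in nh(f,.048,(150,0,500,320)): print(s,c,cf(onz(f,c,.05)).round(4),cf(depth(f,c)).round(4))
E
```

```text
time: 24.3
eef_pos: [0.47, 0.0121, 0.206]
tool_rot: [-2.235, -1.871, -0.464]
force: [1.1, -0.8, 0.3]
width: 0.0573
time: 24.6
eef_pos: [0.4717, -0.0004, 0.2917]
tool_rot: [-2.241, -1.872, -0.475]
force: [-0.0, 0.5, 0.0]
width: 0.0572
t 24.6 p [ 4.717e-01 -4.000e-04  2.917e-01] z [ 0.126  0.34  -0.932] y [ 0.98  -0.189  0.064] F [-0.   0.5  0. ] w 0.0572
[-0.013  0.135  0.132  2.052 -0.481  0.922  0.226]
[150   0  49  27 858] [169.5   9.2] [[0.0825 0.1883 0.05  ]] [[0.0816 0.1878 0.0514]]
[276 139  28  31 330] [289.  154.5] [[-0.0696  0.0666  0.05  ]] [[-0.0607  0.0677  0.0059]]
[305 139  27  31 328] [318.2 154.9] [[-0.07    0.0372  0.05  ]] [[-0.0614  0.0346  0.0068]]
[438 314   4   6  16] [439.6 316.6] [[-0.2346 -0.083   0.05  ]] [[-0.1627  0.0234  0.3117]]
[442 315   3   5   7] [443.  317.6] [[-0.2357 -0.0866  0.05  ]] [[-0.1623  0.0235  0.3141]]
```

View pics/w17.png

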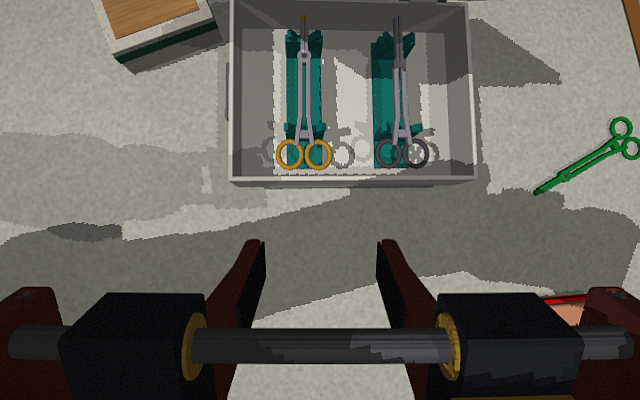

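```bash
python3 - <<'E'
from nh import *
f=load('w17'); im=f['color'][...,::-1]; cv2.imwrite('pics/h17.png',cv2.resize(im[0:180,225:480],None,fx=3.1,fy=3.1,interpolation=cv2.INTER_CUBIC))
for v in range(18,142,6):
    out=[]
    for lo,hi in((285,322),(375,425)):
        q=cf(depth(f,[(u,v) for u in range(lo,hi)])); hsv=cv2.cvtColor(f['color'][v:v+1,lo:hi],cv2.COLOR_RGB2HSV)[0]
        k=(hsv[:,1]<70)&(q[:,2]>.042)&(q[:,2]<.07) 
        out.append((k.sum(),q[k].mean(0).round(4) if k.any() else None))
    print(v,out)
E
```

```text
18 [(np.int64(0), None), (np.int64(8), array([ 0.0769, -0.0489,  0.0514]))]
24 [(np.int64(8), array([0.0675, 0.0507, 0.0513])), (np.int64(9), array([ 0.0706, -0.0483,  0.0507]))]
30 [(np.int64(9), array([0.0607, 0.0495, 0.0517])), (np.int64(9), array([ 0.064 , -0.0481,  0.0505]))]
36 [(np.int64(8), array([0.0543, 0.0508, 0.0514])), (np.int64(12), array([ 0.0581, -0.0457,  0.0488]))]
42 [(np.int64(8), array([0.0478, 0.0509, 0.0513])), (np.int64(8), array([ 0.0504, -0.0481,  0.0508]))]
48 [(np.int64(8), array([0.0414, 0.051 , 0.0512])), (np.int64(9), array([ 0.0437, -0.0483,  0.051 ]))]
54 [(np.int64(14), array([0.0347, 0.051 , 0.0517])), (np.int64(9), array([ 0.0373, -0.0482,  0.0507]))]
60 [(np.int64(13), array([0.0283, 0.0506, 0.0516])), (np.int64(13), array([ 0.0304, -0.0488,  0.0513]))]
66 [(np.int64(10), array([0.022 , 0.0506, 0.0514])), (np.int64(14), array([ 0.0241, -0.0482,  0.0509]))]
72 [(np.int64(10), array([0.0154, 0.0507, 0.052 ])), (np.int64(12), array([ 0.0178, -0.0481,  0.0502]))]
78 [(np.int64(10), array([0.0094, 0.0507, 0.0511])), (np.int64(12), array([ 0.0112, -0.04
[... 397 characters left out ...]
int64(13), array([-0.0146, -0.0491,  0.0505]))]
108 [(np.int64(10), array([-0.0222,  0.0511,  0.0513])), (np.int64(12), array([-0.021 , -0.0488,  0.0507]))]
114 [(np.int64(10), array([-0.0285,  0.0511,  0.0516])), (np.int64(12), array([-0.0274, -0.0485,  0.0507]))]
120 [(np.int64(9), array([-0.0346,  0.052 ,  0.0513])), (np.int64(12), array([-0.0335, -0.049 ,  0.0501]))]
126 [(np.int64(10), array([-0.0409,  0.0518,  0.0516])), (np.int64(13), array([-0.0398, -0.049 ,  0.05  ]))]
132 [(np.int64(19), array([-0.0467,  0.0528,  0.0503])), (np.int64(20), array([-0.0463, -0.0508,  0.0507]))]
138 [(np.int64(19), array([-0.0525,  0.0513,  0.0488])), (np.int64(19), array([-0.0522, -0.0495,  0.049 ]))]
```

View pics/h17.png

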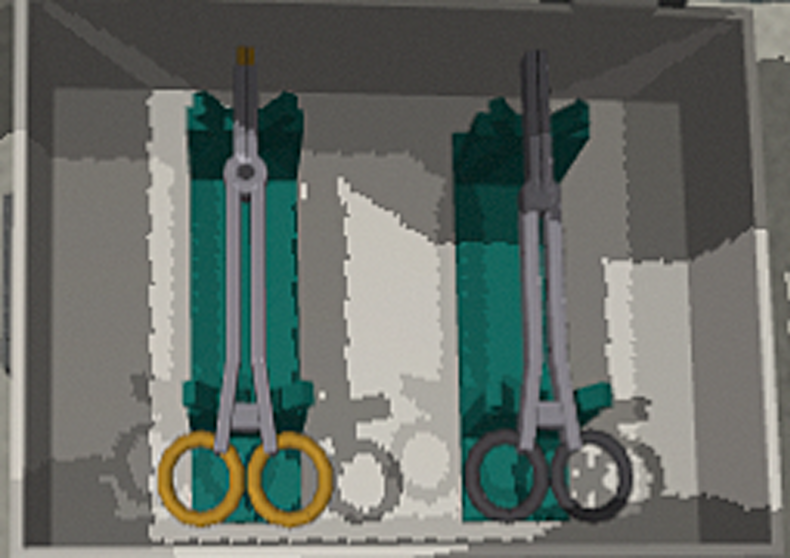

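```bash
cat > wp.py <<'E'
from cf import *
def plan(ths,r=.190,off=0):
    o=monitor.get_obs(); M=R.from_rotvec(o['tool_rot']).as_matrix(); f=M[:,2]; x=M[:,0]
    if x@d<0: x=-x
    out=[]
    for t in ths:
        K=cw(.0965-r*np.cos(t)+(.002+off)*np.sin(t),0,.06+r*np.sin(t)+(.002+off)*np.cos(t))
        T=K+.010*x-.08*f; out.append(((T-o['eef_pos'])*1000).round(1)); print(round(t,2),out[-1],T.round(4))
E
python3 -c "
from wp import *
plan([1.0],off=.1);plan([1.0],off=.03);plan([1.],off=.015);plan([1.])"
```

```text
1.0 [ 88.4 232.9  64. ] [0.5592 0.2334 0.3531]
1.0 [ 78.1 174.9  26.2] [0.5489 0.1754 0.3153]
1.0 [ 75.9 162.4  18.1] [0.5466 0.1629 0.3072]
1.0 [ 73.7 150.    9.9] [0.5444 0.1505 0.2991]
```

```bash
python3 -m inch '[{"slide":[15,0,45],"spin":0},{"slide":[30,10,85],"spin":0},{"slide":[45,40,100],"spin":0},{"slide":[60,80,105],"spin":0},{"slide":[72,125,110],"spin":0},{"slide":[80,170,110],"spin":0},{"slide":[88,215,105],"spin":0},{"slide":[90,235,90],"spin":0}]' -1 10; python3 - <<'E'
from wp import *
o=st(); print(np.round(o['qpos'],3)); plan([1.0],off=.1);plan([1.0],off=.03);plan([1.],off=.015);plan([1.]); save('side','s18',(230,60,430,200),4)
E
```

```text
time: 25.45
eef_pos: [0.56, 0.2401, 0.3788]
tool_rot: [-2.232, -1.877, -0.472]
force: [-0.1, 0.1, 0.0]
width: 0.0005
t 25.45 p [0.56   0.2401 0.3788] z [ 0.121  0.342 -0.932] y [ 0.981 -0.183  0.06 ] F [-0.1  0.1  0. ] w 0.0005
[-0.339  0.232 -0.021  1.711 -0.335  0.98  -0.375]
1.0 [ -0.8  -6.9 -25.7] [0.5593 0.2332 0.3531]
1.0 [-11.1 -64.9 -63.5] [0.549  0.1752 0.3153]
1.0 [-13.3 -77.4 -71.6] [0.5467 0.1628 0.3072]
1.0 [-15.5 -89.8 -79.7] [0.5445 0.1503 0.2991]
```

View pics/s18.png

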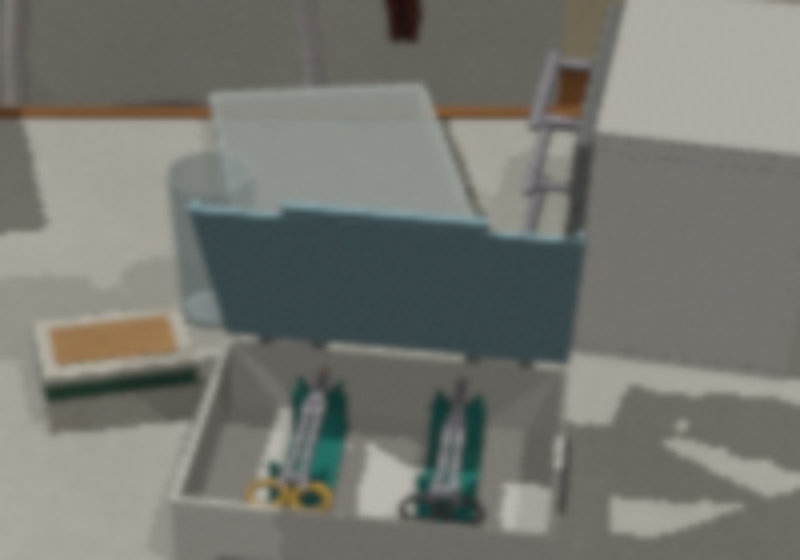

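```bash
python3 -m inch '[{"slide":[-1,-7,-26],"spin":0},{"slide":[-5,-28,-40],"spin":0},{"slide":[-9,-50,-54],"spin":0},{"slide":[-11,-65,-63.5],"spin":0},{"slide":[-12.3,-71,-67],"spin":0},{"slide":[-12.3,-71,-67],"spin":0}]'; python3 - <<'E'
from wp import *
o=st(); plan([1.0],off=.015);plan(np.arange(1,.5,-.06)); save('side','s19',(230,60,430,200),4)
E
```

```text
time: 26.1
eef_pos: [0.5458, 0.1693, 0.3071]
tool_rot: [-2.232, -1.875, -0.462]
force: [0.3, -0.3, 0.1]
width: 0.0005
t 26.1 p [0.5458 0.1693 0.3071] z [ 0.114  0.34  -0.933] y [ 0.982 -0.182  0.054] F [ 0.3 -0.3  0.1] w 0.0005
1.0 [ 1.5 -6.4  0.2] [0.5473 0.1629 0.3073]
1.0 [ -0.8 -18.8  -7.9] [0.5451 0.1505 0.2992]
0.94 [ -2.4 -28.1 -14.2] [0.5434 0.1412 0.2928]
0.88 [ -4.  -37.1 -21.1] [0.5418 0.1322 0.2859]
0.82 [ -5.5 -45.6 -28.6] [0.5403 0.1237 0.2785]
0.76 [ -7.  -53.6 -36.5] [0.5389 0.1157 0.2706]
0.7 [ -8.3 -61.2 -44.9] [0.5375 0.1081 0.2621]
0.64 [ -9.6 -68.3 -53.8] [0.5363 0.1011 0.2533]
0.58 [-10.7 -74.8 -63.1] [0.5351 0.0945 0.244 ]
0.52 [-11.8 -80.8 -72.7] [0.534  0.0886 0.2344]
```

View pics/s19.png

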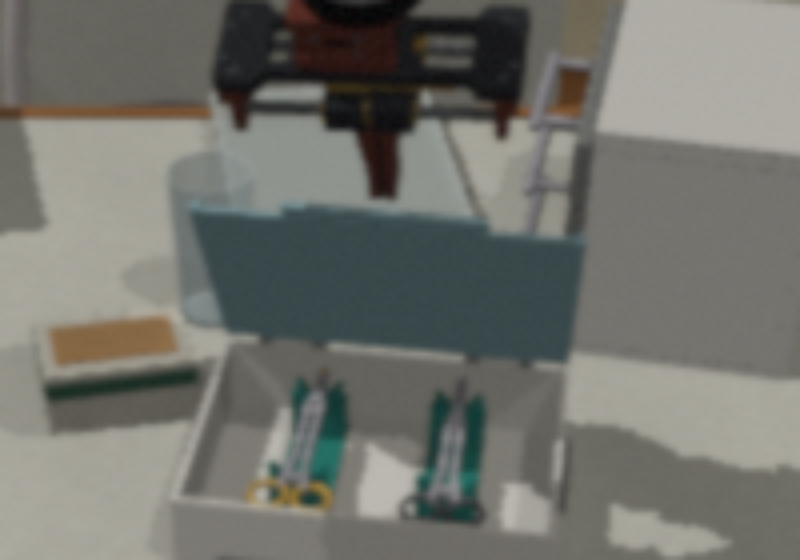

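```bash
python3 -m inch '[{"slide":[0,-6,-7],"spin":0},{"slide":[-0.8,-12,-9],"spin":0},{"slide":[-0.8,-18,-9],"spin":0},{"slide":[-1.5,-24,-11],"spin":0}]'; python3 - <<'E'
from wp import *
save('side','s20',(230,60,430,200),4)
E
```

```text
time: 26.55
eef_pos: [0.5448, 0.1463, 0.2971]
tool_rot: [-2.23, -1.877, -0.465]
force: [0.7, 1.9, -0.2]
width: 0.0011
```

View pics/s20.png

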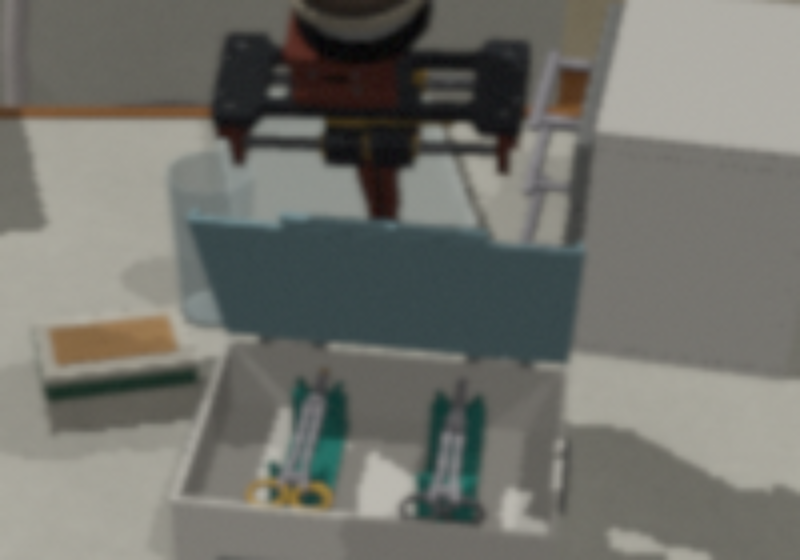

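```bash
python3 -m inch '[{"slide":[-1.5,-7,-5],"spin":0},{"slide":[-3,-14,-11],"spin":0},{"slide":[-4.5,-22.6,-18.6],"spin":0},{"slide":[-5.9,-30.6,-26.5],"spin":0},{"slide":[-7.3,-38.2,-35],"spin":0},{"slide":[-8.5,-45.2,-43.8],"spin":0},{"slide":[-9.7,-51.8,-53.1],"spin":0},{"slide":[-10.8,-57.7,-62.7],"spin":0}]'; python3 - <<'E'
from wp import *
st();plan([.5,.45,.4,.35,.3,.25,.2,.15,.1,.05,0]);save('side','s21',(230,60,430,200),4)
E
```

```text
time: 27.4
eef_pos: [0.5336, 0.0868, 0.233]
tool_rot: [-2.231, -1.876, -0.463]
force: [-0.3, 1.7, 1.4]
width: 0.0005
t 27.4 p [0.5336 0.0868 0.233 ] z [ 0.115  0.341 -0.933] y [ 0.982 -0.182  0.055] F [-0.3  1.7  1.4] w 0.0005
0.5 [ 0.  -0.2 -2. ] [0.5336 0.0867 0.231 ]
0.45 [ -0.8  -4.5 -10.4] [0.5329 0.0823 0.2226]
0.4 [ -1.5  -8.5 -19. ] [0.5322 0.0784 0.214 ]
0.35 [ -2.1 -12.  -27.8] [0.5315 0.0748 0.2052]
0.3 [ -2.6 -15.1 -36.7] [0.531  0.0718 0.1963]
0.25 [ -3.1 -17.7 -45.9] [0.5305 0.0691 0.1871]
0.2 [ -3.5 -19.9 -55.1] [0.5301 0.0669 0.1779]
0.15 [ -3.8 -21.6 -64.4] [0.5298 0.0652 0.1686]
0.1 [ -4.  -22.9 -73.8] [0.5296 0.064  0.1592]
0.05 [ -4.2 -23.7 -83.3] [0.5295 0.0632 0.1497]
0 [ -4.2 -24.  -92.8] [0.5294 0.0628 0.1402]
```

View pics/s21.png

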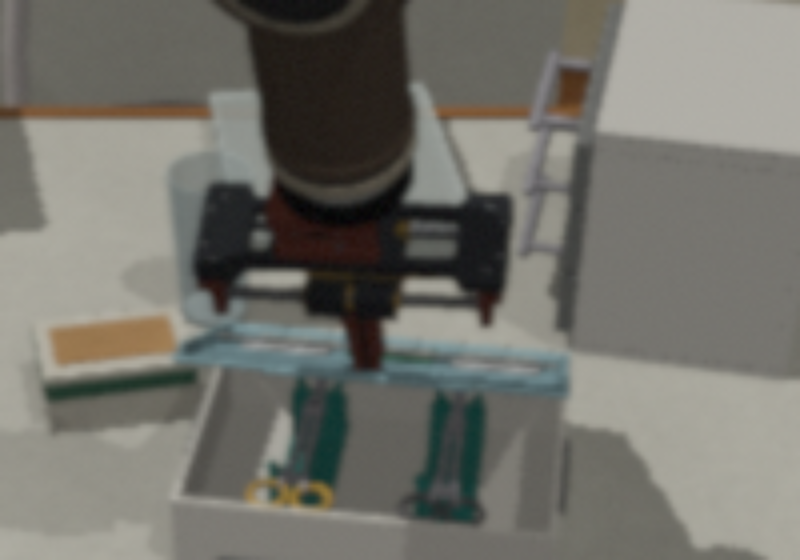

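```bash
python3 -m inch '[{"slide":[-0.8,-4.5,-10.4],"spin":0},{"slide":[-1.5,-8.5,-19],"spin":0},{"slide":[-2.1,-12,-27.8],"spin":0},{"slide":[-2.6,-14.5,-36.7],"spin":0},{"slide":[-3.1,-16.7,-45.9],"spin":0},{"slide":[-3.5,-18,-55],"spin":0},{"slide":[-3.8,-19,-64.4],"spin":0},{"slide":[-4,-20,-73.8],"spin":0}]';  python3 -m inch '[{"slide":[0,0,-6],"spin":0},{"slide":[0,0,-12],"spin":0},{"slide":[0,0,-16],"spin":0}]'
```

```text
time: 28.25
eef_pos: [0.5289, 0.0656, 0.1568]
tool_rot: [-2.232, -1.874, -0.46]
force: [0.3, -0.4, 0.8]
width: 0.0006
time: 28.55
eef_pos: [0.5288, 0.0657, 0.1403]
tool_rot: [-2.232, -1.874, -0.46]
force: [-2.8, -2.0, 10.2]
width: 0.0006
```

```bash
python3 -m inch '[{"slide":[0,0,-2],"spin":0},{"slide":[0,0,-2],"spin":0}]'; python3 -m inch '[{"slide":[0,0,5],"spin":0},{"slide":[0,-10,30],"spin":0},{"slide":[-2,-40,70],"spin":0},{"slide":[-5,-80,110],"spin":0},{"slide":[-8,-120,150],"spin":0},{"slide":[-8,-120,150],"spin":0}]'; python3 - <<'E'
from cf import *
st();f=save('wrist','w22');g=save('side','s22');save('top','t22')
for n,F in(('w',f),('s',g)):
    hsv=cv2.cvtColor(F['color'],cv2.COLOR_RGB2HSV)
    m=((hsv[...,0]>88)&(hsv[...,0]<110)&(hsv[...,1]>50)&(F['range_z']>0)).astype(np.uint8)
    k,l,s,c=cv2.connectedComponentsWithStats(m); i=1+np.argmax(s[1:,4])
    v,u=np.nonzero(cv2.erode((l==i).astype(np.uint8),np.ones((3,3)))); P=depth(F,np.c_[u,v]); P=P[(P[:,2]>.04)&(P[:,2]<.1)]; Q=cf(P)
    A=np.c_[Q[:,:2],np.ones(len(Q))]; k=np.ones(len(Q),bool)
    for _ in range(4):
        w=np.linalg.lstsq(A[k],Q[k,2],rcond=None)[0]; k=abs(Q[:,2]-A@w)<.002
    print(n,w.round(4),k.sum(),'z at lip',w[0]*-.11+w[2])
E
```

```text
time: 28.75
eef_pos: [0.5289, 0.0656, 0.1397]
tool_rot: [-2.231, -1.874, -0.462]
force: [-6.9, -3.5, 19.0]
width: 0.0005
time: 29.35
eef_pos: [0.522, -0.0587, 0.2937]
tool_rot: [-2.239, -1.874, -0.468]
force: [0.3, 0.5, -0.3]
width: 0.0008
t 29.35 p [ 0.522  -0.0587  0.2937] z [ 0.121  0.338 -0.933] y [ 0.981 -0.187  0.06 ] F [ 0.3  0.5 -0.3] w 0.0008
w [-0.0002  0.0003  0.0615] 22783 z at lip 0.06154928315799325
s [-0.0079 -0.0088  0.0628] 51 z at lip 0.06362323712912324
```

View pics/w22.png

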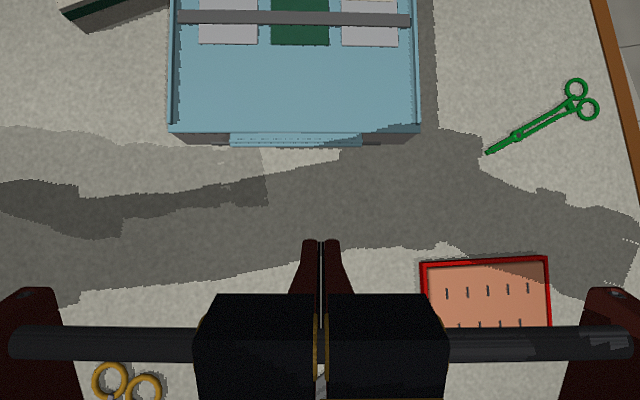

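View pics/s22.png

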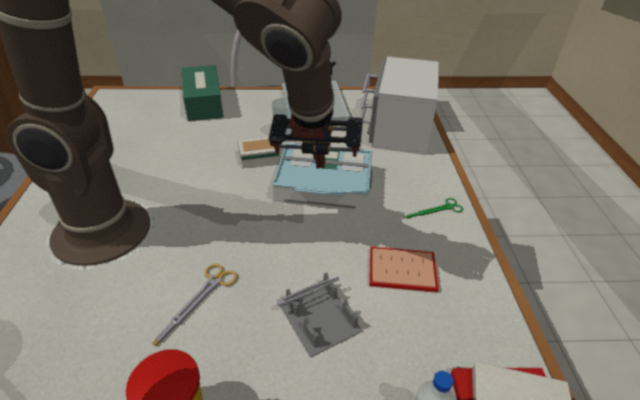

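The wrist depth shows the flap level (slope -0.0002, top at 61.5 mm). The tweezers are still on the rest at about (310,290), and the pad, glass, carton, green and large holders are where they were. The gripper is clear of everything, so I'm handing in.

```bash
python3 -c "
from workcell import workorder
print(workorder.sign_off())"
```

```text
the job is handed in; nothing more can be done
None
```

The needle holder is in the empty saddle holder and the flap is closed again. I handed the job in at about 29 s of the 64 s allowed; no verdict was reported.

**What I did**
- **Tool tilt:** moves only allow shift and spin, so I tilted the tool about 21° by commanding a pose at the arm's reach limit, so the gripper would clear the open flap.
- **Flap open:** I hooked both fingertips under the lip and eased it to its stop, measured at 0.998 rad.
- **Needle holder:** I took the smaller gold-ringed one from the rest, not the green one or the larger one on the table. I slid it in under the flap and lowered it into the notches.
- **Flap closed:** I pressed it shut with the closed fingertips.

**Last checks**
- **Placement:** before closing, the needle holder lay level with its top at about 51.5 mm. It was parallel to the scissors with its rings towards the lip, and within about 2 mm of the berth. I could not see it again once the flap was shut.
- **Flap:** the wrist camera shows it level, with a slope of -0.0002 and its top at 61.5 mm. A side-camera fit gave a slightly different tilt, but it had only 51 points because the gripper blocked the view, so I gave it no weight.
- **Forces:** the readings I took peaked at about 20 N, in the final press on the flap, and about 8 N when seating the needle holder.
- **Joint limits:** while tilting and in one early approach I had to back out of, some joints sat on their range limits and read a few thousandths of a radian past them: joint 6 at 1.8527 against 1.85, joint 2 at -0.2934 against -0.29, and joint 3 at 1.4411 against 1.44. The interface's own clipping produced this, but it could count against the joint-range rule.
- **Other objects:** by eye in the last pictures, the tweezers, pad, carton and look-alikes had not moved. The glass was partly hidden behind the arm. The scissors were last seen in place before the flap was shut.

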